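# Fit the tuner's plug-in module, home its handwheel and back off two turns

### The job

On the radio bench, press the loose grey plug-in module fully home in the empty recess of the tuner's panel, so that its block is flush with the panel. Then, by its upright handle, wind the tuner's handwheel clockwise (seen from above) until it is against its stop, back it off counter-clockwise exactly two full turns, and finish there still gripping the handle, holding the wheel still. Leave the other things on the bench where they are.

Things in the scene. Friction and masses are not known exactly. Their poses are not given: they have to be found in the camera images.
- tuner: antenna tuner fixed on the bench, lying on its back with its aluminium panel facing up: 180 mm (its x) x 300 mm (its y) x 80 mm high. Origin under its centre, z up. In its frame the empty recess is centred at x -35, y -90 mm; a second module, already fitted and immovable, shows its rib (26 mm above the panel) at x 45, y -90 mm; the handwheel's axis is at x 0, y 80 mm.
- recess (a point): centre of the floor of the empty rectangular recess, 20 mm below the panel (60 mm above the bench). The recess measures 49 mm along the tuner's x by 37 mm along its y, with a chamfered mouth; same axes as the tuner. It is blind, with a flat floor.
- module: loose plug-in module, grey plastic, about 120 g: a block 46 mm (its x) x 34 mm (its y) x 20 mm high with a grip rib on top, 44 mm long (x), 12 mm thick (y), running from 20 to 46 mm above the underside. Origin under its centre, z up; it starts upright on the bench. It fits the recess either way round (half turn), its x along the tuner's x; fully home its underside is on the recess floor and its block's top is flush with the panel.
- wheel_axis (a point): centre of the handwheel, on its vertical axis at the height of the rim's top, 114 mm above the bench (the panel is at 80). The wheel is a ring 112 mm over its outside, with hub and three spokes.
- wheel (a joint): turn of the handwheel in rad: 0 is hard against the clockwise stop (clockwise seen from above), and it grows as the wheel is turned counter-clockwise (backed off), to 21.4 at the other end. It stays where it is left; turning it takes about 1.5 to 2 N at the handle. At 0 the handle lies in the tuner's +x direction from the wheel's axis. It starts 0.3 to 0.72 of a turn off the stop.
- handle: upright round black handle on the handwheel, 45 mm from the wheel's axis: 16 to 18 mm in diameter, 46 mm tall, standing free above the rim; origin at the centre of its lower end (115 mm above the bench), top at 161 mm. It spins freely about its own axis, so that the gripper need not turn with the wheel.
- transformer: small open-frame transformer, dark steel plates round a copper winding, 46 x 50 x 52 mm high; origin under its centre. Bystander, leave alone.
- relay_can: plain square aluminium can, 36 x 36 x 48 mm high; origin under its centre. Bystander.
- connector: small stepped round steel connector standing upright, 22 mm across, 32 mm high; origin under its centre. Bystander.
- spool: flanged grey plastic spool standing on end, 56 mm across, 41 mm high; origin under its centre. Bystander.
- screwdriver: screwdriver with a black handle lying on the bench. Bystander.
- flux_jar: small round jar with a black lid, 50 mm across, 60 mm high; origin under its centre. Bystander.
Mind the look-alikes: they are no part of the job. Leave any green, pink or purple look-alike of the module alone.

How it is judged:
By the outcome, as a careful person would: the job done as asked, in the order asked, and still so for the second after the job is handed in, while the arm keeps its last pose, push and grip.
It also fails if it takes over 72 s, if anything falls off the work surface, if the arm or the gripper's body presses on something with over 40 N, if the wrist force passes 120 N, or if a joint passes its speed limit or range.

### The arm

A 6-joint arm with a two-finger parallel gripper is mounted at the origin on the work surface. World frame = base frame: x ahead of the robot, y to its left, z up, the work surface at z = 0. Lengths are in m, angles in rad, forces in N, time in s.
With the tool pointing down it reaches from about 0.25 to 0.725 m from the base axis. Payload 4 kg.
Tool frame: the origin (TCP) lies midway between the tips of the shut fingers; the grasp point (between the pads) lies pinch_z behind it (pinch_z is the distance from the TCP to the grasp point, in m); z points along the fingers, y is the direction in which the jaws open and shut (so a half turn about z gives the same grasp; the last joint's range is limited). The gripper opens to 85 mm and grips with 20 to 120 N. Pads are 22 mm wide; open, the fingers measure 114 mm over their backs; the gripper's body (76 mm by 85 mm) begins 54 mm behind the grasp point. The pads swing forward as they close: fully open they stand 13 mm farther back than shut.
Start: joints at [1.293, 0.241, 0.005, 1.335, 0, 1.571], TCP at [0.137, 0.481, 0.195] pointing down, gripper open.
Joint ranges: [-2.72, 2.72], [-1.05, 1.87], [-1.09, 1.28], [-1.99, 2.15], [-1.42, 1.44], [-3.14, 3.14]. Speed limits (rad/s): [2.79, 2.79, 3.14, 3.14, 3.14, 3.14].

### API

Orientations are given as a unit quaternion [x, y, z, w].
In Python, from workcell import * gives the robot as it stands.
- The arm moves only by the tool move_arm, never from a script. Its argument "motion" is a list of rows, each a list of 3 entries, a list of its own where there are three numbers: the finger opening in mm, from 0 to 85.4, then the shift along the tool's x, y, z in units of 50 mm (1.0 is 50 mm), then the turn about the tool's z in units of 6 degrees (1.0 is 6 degrees). In form: [[claw, [dx, dy, dz], roll], ...]. A call has exactly 10 rows; each row is the pose to reach, as a shift and turn from the pose commanded when the call began, along the tool's axes at that moment; what a row does not reach only later rows make up. A row lasts 1/10 s, in which the tool goes at most 50 mm and 8.59 degrees, less where a joint would pass 70% of its speed; a pose out of reach is approached as far as the arm can. A call with a gripper value outside its range is refused whole. The fingers move at their own pace and stop on an object; the grip force is fixed at half the most. Time passes only in rows, so rows that repeat a pose let the fingers close, or fill a call up. It gives the time, the measured TCP pose, the force and the opening at its end, in the units of the state.
- get_obs(): the state, without advancing time (a new reading comes with each control period).
- camera(name): name is "side" or "top"; returns a dict with "color" (480x640x3 uint8, red, green, blue), "fx", "fy", "cx", "cy" (pixels), "rvec" (rotation vector, rad) and "tvec" (3), from world to camera coordinates, as OpenCV has them. Camera axes: x right, y down, z forward; pixel columns grow to the right and rows downward; lengths in m; the calibration is good to about 2 mm. A picture is of the moment at which its call begins. There is no depth.
- job_done(): hands the job in, once; it reports no verdict.
The state is a dict: "clock": time; "joint_pos": joint angles; "joint_vel": joint speeds; "tau": joint torques, N m; "eef_pos": TCP position; "tool_rot": TCP orientation; "ft_force": force on the tool from outside, world axes, zero at the start; "ft_torque": the same for the moment, N m; "grip_width": finger opening in m.
Only numpy, scipy, OpenCV 4.12 (cv2) and the standard library are available. Lean on these libraries where they do the work, as an engineer would, in place of code of your own. Each camera call takes 0.05 s, during which the arm holds its last target.

## Working session

There is one attempt and no reset: what is moved stays moved. The work goes in short steps, Python scripts to look and compute and a tool call to move; the robot and the scene stay as the last step left them, time stands still between calls to the robot, and variables do not carry over. Pictures are saved under pics/ and viewed, and the job is handed in when it is done.

Besides the shell and the picture viewer there is one more tool, called after "Call:" as name([rows], argument=value, ...), one row to a line, values as JSON. move_arm: Moves the arm, as the interface text tells. Its arguments: {"type":"object","properties":{"motion":{"type":"array","items":{"type":"array"}}},"required":["motion"]}

```bash
ls; mkdir -p pics; python3 - <<'E'
from workcell import *
import cv2
o=get_obs(); print(o)
for n in("side","top"):
    c=camera(n); print(n,c["fx"],c["fy"],c["cx"],c["cy"],c["rvec"],c["tvec"])
    cv2.imwrite(f"pics/{n}0.png",c["color"][:,:,::-1])
try: print(pinch_z)
except Exception as e: print(e)
E
```

```text
pics
{'clock': 0.0, 'joint_pos': array([ 1.29299931e+00,  2.41413508e-01,  3.71236875e-03,  1.33517140e+00,
       -1.53448421e-05,  1.57078370e+00]), 'joint_vel': array([ 0.00081625,  0.0014995 , -0.00271367, -0.00124527, -0.00104739,
        0.00052593]), 'tau': array([ 7.17990060e-04, -3.72319794e+01,  2.52405971e+01,  1.69859984e-02,
       -1.57608565e-04,  7.22133564e-06]), 'eef_pos': array([0.13693144, 0.4801546 , 0.19420823]), 'tool_rot': array([ 1.38445976e-01,  9.90369443e-01, -1.02917063e-03, -1.36136310e-04]), 'ft_force': array([-0.82273451,  0.14051973,  0.51668351]), 'ft_torque': array([ 0.02139259,  0.01117598, -0.03500109]), 'grip_width': 0.08577093439534572}
side 527.7322169325917 527.7322169325917 316.56521850128564 238.11114509448257 [ 2.40643786 -0.44792788  0.16419634] [-0.50871762  0.20630763  1.19778012]
top 584.6141522951668 584.6141522951668 321.6581421095669 243.90302031301687 [ 2.14618666 -2.10131442  0.22290995] [-0.02086213  0.54437707  1.27999911]
0.0187
```

View pics/top0.png

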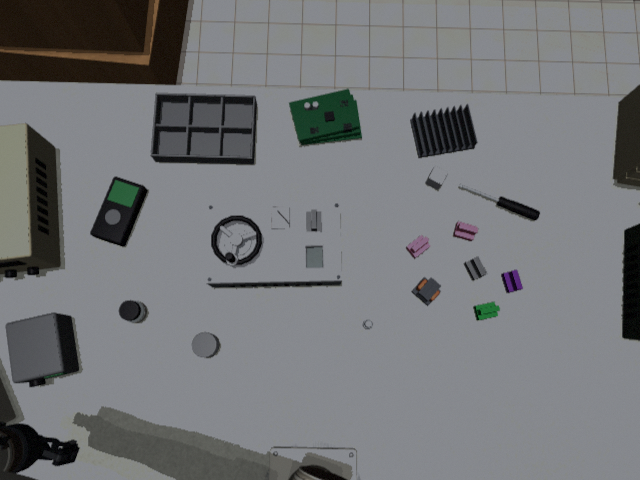

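View pics/side0.png

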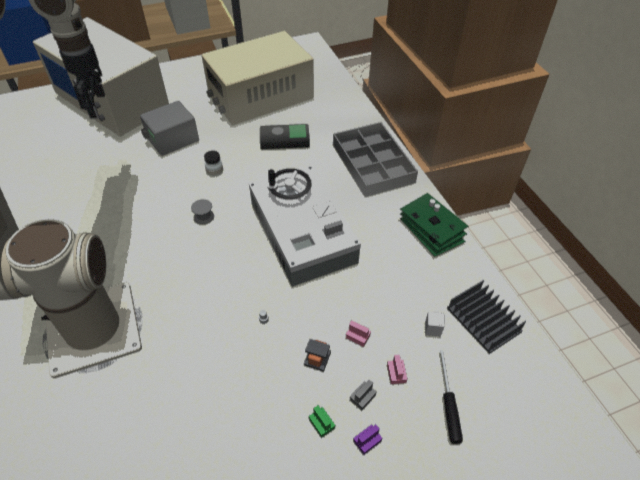

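The top view shows candidates for the module: pink (418,246), pink (466,231), grey (475,268), purple (513,281), green (487,311), and the fitted module's rib (314,221). By the description it's the loose grey one at (475,268). In the side view it is at (363,394). I'll check it in a crop.

```bash
cat > h.py <<'E'
import numpy as np, cv2
from workcell import *
from scipy.spatial.transform import Rotation as R
def cam(n,save=None):
    c=camera(n)
    if save: cv2.imwrite(save,c["color"][:,:,::-1])
    return c
def K(c): return np.array([[c["fx"],0,c["cx"]],[0,c["fy"],c["cy"]],[0,0,1.]])
def proj(c,P): return cv2.projectPoints(np.array(P,float).reshape(-1,3),np.array(c["rvec"]),np.array(c["tvec"]),K(c),None)[0].reshape(-1,2)
def ray(c,uv,z):
    Rm=cv2.Rodrigues(np.array(c["rvec"]))[0]; t=np.array(c["tvec"])
    o=-Rm.T@t; out=[]
    for u,v in np.atleast_2d(uv):
        d=Rm.T@np.array([(u-c["cx"])/c["fx"],(v-c["cy"])/c["fy"],1]); out.append(o+d*(z-o[2])/d[2])
    return np.array(out)
def crop(c,x0,y0,x1,y1,s,fn):
    im=c["color"][y0:y1,x0:x1,::-1]; cv2.imwrite(fn,cv2.resize(im,None,fx=s,fy=s,interpolation=cv2.INTER_CUBIC))
E
python3 - <<'E'
from h import *
t=cam("top");s=cam("side")
crop(t,450,245,500,295,10,"pics/t_mod.png")
crop(s,335,365,395,425,10,"pics/s_mod.png")
crop(t,200,195,350,295,5,"pics/t_tun.png")
crop(s,240,155,370,285,4.6,"pics/s_tun.png")
E
```

```text
(no output)
```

View pics/t_mod.png

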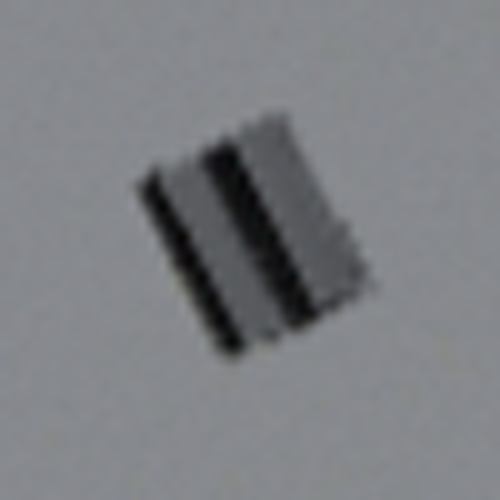

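View pics/s_mod.png

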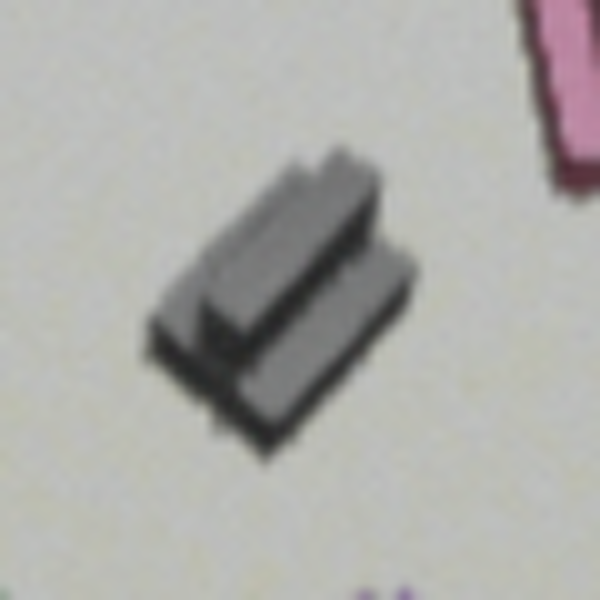

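View pics/t_tun.png

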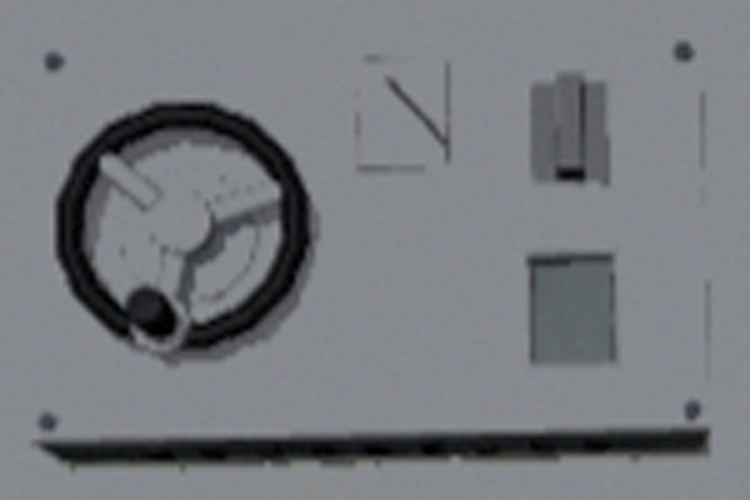

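View pics/s_tun.png

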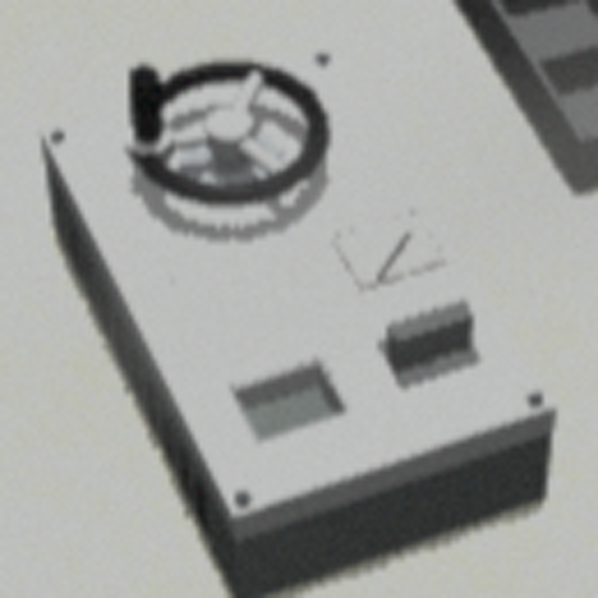

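```bash
python3 - <<'E'
from h import *
t=cam("top");s=cam("side")
T=lambda a,x0,y0,k:(np.array(a,float)+.5)/k-.5+np.array([x0,y0])
pt=lambda n,X:print(n,np.round(X*1000,1).tolist())
tt=lambda a:T(a,200,195,5); ss=lambda a:T(a,240,155,4.6)
for n,c,f,scr,rec in (("top",t,tt,[(53,61),(683,51),(692,409),(47,421)],[(530,258),(615,258),(615,362),(530,362)]),
  ("side",s,ss,[(322,60),(535,399),(242,498),(57,136)],[(318,361),(345,410),(262,438),(235,388)])):
    X=ray(c,f(scr),.08); pt(n+" screws",X); pt(" c",X.mean(0)); 
    Y=ray(c,f(rec),.08); pt(" rec",Y); pt(" c",Y.mean(0)); pt(" off",Y.mean(0)-X.mean(0))
    d=X[0]-X[1]; print(" len",np.linalg.norm(d),"yaw(y axis dir)",np.degrees(np.arctan2(d[1],d[0])), np.linalg.norm(X[1]-X[2]))
    d=X[3]-X[2]; print("   yaw2",np.degrees(np.arctan2(d[1],d[0])))
pt("wheel top",ray(t,tt([(183.5,225)]),.114)); pt("wheel side",ray(s,ss([(229,132)]),.114))
pt("handle top T",ray(t,tt([(150,311)]),.161)); pt("handle top S",ray(s,ss([(145,74)]),.161))
# module: rib top corners z=.046 , block
m=lambda a:T(a,450,245,10); q=lambda a:T(a,335,365,10)
pt("rib? T",ray(t,m([(165,170),(205,155),(280,325),(240,348)]),.046))
pt("rib? T2",ray(t,m([(240,135),(285,112),(365,280),(310,312)]),.046))
pt("rib S",ray(s,q([(340,150),(378,180),(240,335),(205,300)]),.046))
pt("block S",ray(s,q([(415,270),(268,425),(155,322),(295,165)]),.02))
E
```

```text
top screws [[619.2, 244.2, 80.0], [630.6, -40.3, 80.0], [467.0, -46.7, 80.0], [455.5, 237.5, 80.0]]
 c [543.1, 98.7, 80.0]
 rec [[533.4, 26.7, 80.0], [534.3, -11.3, 80.0], [487.3, -12.2, 80.0], [486.5, 25.5, 80.0]]
 c [510.4, 7.2, 80.0]
 off [-32.7, -91.5, 0.0]
 len 0.28468576192195455 yaw(y axis dir) 92.29428712514897 0.1636851941132286
   yaw2 92.3212638017033
side screws [[619.7, 245.4, 80.0], [631.6, -37.3, 80.0], [468.1, -43.7, 80.0], [455.9, 239.9, 80.0]]
 c [543.8, 101.1, 80.0]
 rec [[535.6, 27.6, 80.0], [536.9, -8.8, 80.0], [490.5, -10.8, 80.0], [488.7, 25.7, 80.0]]
 c [512.9, 8.4, 80.0]
 off [-30.9, -92.7, 0.0]
 len 0.2830186683862281 yaw(y axis dir) 92.40105638966632 0.16361962056746712
   yaw2 92.45546057483324
wheel top [[538.0, 177.1, 114.0]]
wheel side [[538.3, 173.9, 114.0]]
handle top T [[491.7, 182.8, 161.0]]
handle top S [[496.6, 185.4, 161.0]]
rib? T [[512.5, -340.8, 46.0], [516.2, -350.1, 46.0], [477.3, -366.1, 46.0], [471.8, -356.8, 46.0]]
rib? T2 [[521.0, -358.3, 46.0], [526.6, -368.8, 46.0], [488.1, -385.9, 46.0], [480.4, -373.1, 46.0]]
rib S [[521.2, -355.3, 46.0], [525.6, -363.9, 46.0], [486.3, -383.7, 46.0], [482.8, -374.6, 46.0]]
block S [[531.4, -374.3, 20.0], [489.9, -393.3, 20.0], [477.3, -365.3, 20.0], [518.0, -344.5, 20.0]]
```

```bash
cat >> h.py <<'E'
def az(o): 
    y=R.from_quat(o["tool_rot"]).as_matrix()[:,1]; return np.degrees(np.arctan2(y[1],y[0]))
def go(target,azy=None):
    """total shift in units + roll units from measured pose to target"""
    o=get_obs(); M=R.from_quat(o["tool_rot"]).as_matrix()
    d=M.T@(np.array(target)-o["eef_pos"])/0.05
    roll=0 if azy is None else -((azy-az(o)+180)%360-180)/6
    print("t",round(o["clock"],2),"pos",np.round(o["eef_pos"]*1000,1),"az",round(az(o),2),"tilt",np.round(M[:2,2],4),"q6",round(o["joint_pos"][5],2),"F",np.round(o["ft_force"],1),"w",round(o["grip_width"]*1000,1))
    print("shift",np.round(d,3),"roll",round(roll,3)); return d,roll
E
python3 - <<'E'
from h import *
d,r=go([.504,-.370,.13],115.)
for i in range(1,11): print(np.round(d*i/10,2),np.round(r*i/10,2))
# model overlay for module yaw
t=cam("top");s=cam("side")
import itertools
from scipy.ndimage import gaussian_filter
def mask(c,x,y,yaw):
    m=np.zeros((480*8,640*8),np.uint8)
    for (a,b,z0,z1) in ((23,17,0,20),(22,6,20,46)):
        P=[]
        for sx in(-1,1):
            for sy in(-1,1):
                for z in(z0,z1):
                    X=np.array([sx*a,sy*b])/1000; cc,sn=np.cos(yaw),np.sin(yaw)
                    P.append([x+cc*X[0]-sn*X[1],y+sn*X[0]+cc*X[1],z/1000])
        h=cv2.convexHull(((proj(c,P)+.5)*8).astype(np.int32)); cv2.fillConvexPoly(m,h,255)
    return cv2.resize(m,(640,480),interpolation=cv2.INTER_AREA)/255.
from scipy.optimize import minimize
for n,c,(x0,y0,x1,y1) in (("top",t,(455,250,497,288)),("side",s,(343,372,385,420))):
    im=c["color"].astype(float).mean(2)[y0:y1,x0:x1]; bg=np.median(im)
    obs=np.clip((bg-im)/ (14 if n=="top" else 40),0,1)
    def f(p): return ((mask(c,p[0]/1000,p[1]/1000,np.radians(p[2]))[y0:y1,x0:x1]-obs)**2).sum()
    best=min((minimize(f,[504,-370,a],method="Nelder-Mead",options=dict(initial_simplex=[[504,-370,a],[508,-370,a],[504,-366,a],[504,-370,a+5]])) for a in(22,26)),key=lambda r:r.fun)
    print(n,bg,best.x,best.fun)
E
```

```text
t 0.3 pos [137.  480.6 194.8] az 74.08 tilt [-0.0002 -0.0007] q6 1.57 F [ 0.2 -0.2 -0.8] w 85.1
shift [-11.723 -14.346   1.306] roll -6.819
[-1.17 -1.43  0.13] -0.68
[-2.34 -2.87  0.26] -1.36
[-3.52 -4.3   0.39] -2.05
[-4.69 -5.74  0.52] -2.73
[-5.86 -7.17  0.65] -3.41
[-7.03 -8.61  0.78] -4.09
[ -8.21 -10.04   0.91] -4.77
[ -9.38 -11.48   1.04] -5.46
[-10.55 -12.91   1.18] -6.14
[-11.72 -14.35   1.31] -6.82
top 137.33333333333334 [ 502.85777168 -370.35956292   24.91956896] 27.123872607866705
side 186.66666666666666 [ 504.09989128 -368.98806083   25.65975486] 13.237784746251425
```

Call:
move_arm([
  [60,[-0.4,-0.5,0],-0.3],
  [50,[-0.9,-1.1,0],-0.7],
  [45,[-1.5,-1.8,0],-1.1],
  [45,[-2.1,-2.6,0],-1.5],
  [45,[-2.7,-3.3,0],-1.9],
  [45,[-3.3,-4.0,0],-2.3],
  [45,[-3.9,-4.8,0],-2.7],
  [45,[-4.5,-5.5,0],-3.1],
  [45,[-5.1,-6.3,0],-3.5],
  [45,[-5.7,-7.0,0],-3.9],
])

```text
clock: 1.4
eef_pos: [0.3155, 0.0641, 0.1955]
tool_rot: [-0.066, 0.998, 0.0, 0.001]
ft_force: [1.3, 1.0, -0.4]
grip_width: 0.0452
```

```bash
python3 - <<'E'
from h import *
go([.5035,-.3697,.13],115.3)
E
```

```text
t 1.4 pos [315.5  64.1 195.5] az 97.58 tilt [0.0016 0.0003] q6 0.07 F [ 1.3  1.  -0.4] w 45.2
shift [-2.581 -9.097  1.314] roll -2.953
```

Call:
move_arm([
  [45,[-0.25,-0.9,0.1],-0.3],
  [45,[-0.5,-1.85,0.25],-0.6],
  [45,[-0.8,-2.8,0.4],-0.9],
  [45,[-1.05,-3.75,0.55],-1.2],
  [45,[-1.35,-4.7,0.7],-1.5],
  [45,[-1.6,-5.65,0.85],-1.8],
  [45,[-1.9,-6.6,1.0],-2.1],
  [45,[-2.15,-7.55,1.1],-2.4],
  [45,[-2.4,-8.45,1.2],-2.7],
  [45,[-2.58,-9.1,1.3],-2.95],
])

```text
clock: 2.4
eef_pos: [0.503, -0.3712, 0.1294]
tool_rot: [-0.218, 0.976, -0.0, 0.0]
ft_force: [1.7, -0.2, -0.4]
grip_width: 0.0448
```

```bash
python3 - <<'E'
from h import *
t=cam("top");s=cam("side")
go([.5035,-.3697,.022],115.3)
crop(t,430,215,530,315,6,"pics/t1.png"); crop(s,300,270,440,410,5,"pics/s1.png")
E
```

```text
t 2.5 pos [ 502.7 -372.   127.6] az 114.98 tilt [-0.0011 -0.0001] q6 -1.07 F [-0.7 -0.3  0.1] w 45.0
shift [-0.036  0.035  2.111] roll -0.054
```

View pics/s1.png

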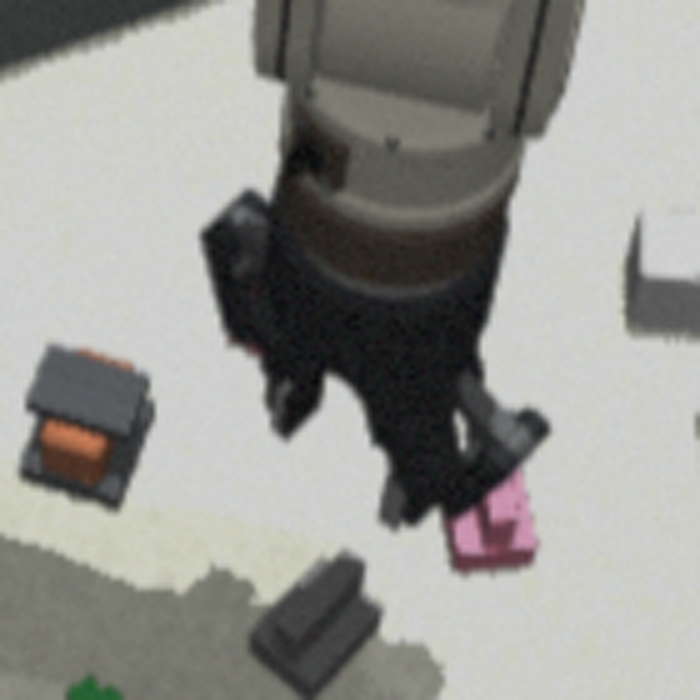

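View pics/t1.png

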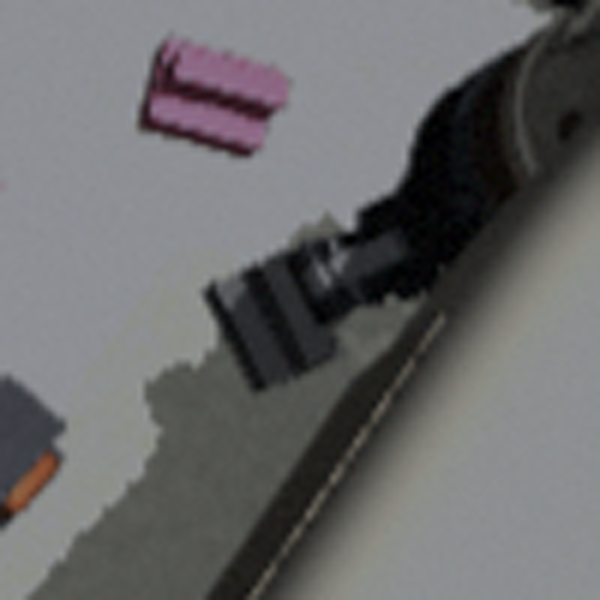

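The side picture shows the gripper with its fingers at about crop (285,430) and (400,520), straddling the line above the grey module at crop (315,620). The nearest pink module at crop (490,520) is lower and behind it. I'll descend.

Call:
move_arm([
  [45,[0,0,0.2],0],
  [45,[0,0,0.5],0],
  [45,[-0.02,0.02,0.8],-0.05],
  [45,[-0.03,0.03,1.1],-0.05],
  [45,[-0.03,0.03,1.4],-0.05],
  [45,[-0.03,0.03,1.65],-0.05],
  [45,[-0.03,0.03,1.85],-0.05],
  [45,[-0.03,0.03,2.0],-0.05],
  [45,[-0.03,0.03,2.05],-0.05],
  [45,[-0.03,0.03,2.05],-0.05],
])

```text
clock: 3.5
eef_pos: [0.503, -0.3661, 0.0274]
tool_rot: [-0.221, 0.975, 0.0, -0.0]
ft_force: [0.9, 0.5, 0.5]
grip_width: 0.0452
```

```bash
python3 - <<'E'
from h import *
t=cam("top");s=cam("side")
go([.5035,-.3697,.022],115.3)
go([.5035,-.3697,.022],115.3)
crop(t,430,215,530,315,6,"pics/t2.png"); crop(s,310,320,430,440,6,"pics/s2.png")
E
```

```text
t 3.6 pos [ 503.5 -366.6   28.2] az 115.48 tilt [ 0.0009 -0.0006] q6 -1.07 F [-0.5  0.5  0.4] w 45.1
shift [ 0.027 -0.057  0.124] roll 0.03
t 3.6 pos [ 503.5 -366.6   28.2] az 115.48 tilt [ 0.0009 -0.0006] q6 -1.07 F [-0.5  0.5  0.4] w 45.1
shift [ 0.027 -0.057  0.124] roll 0.03
```

View pics/s2.png

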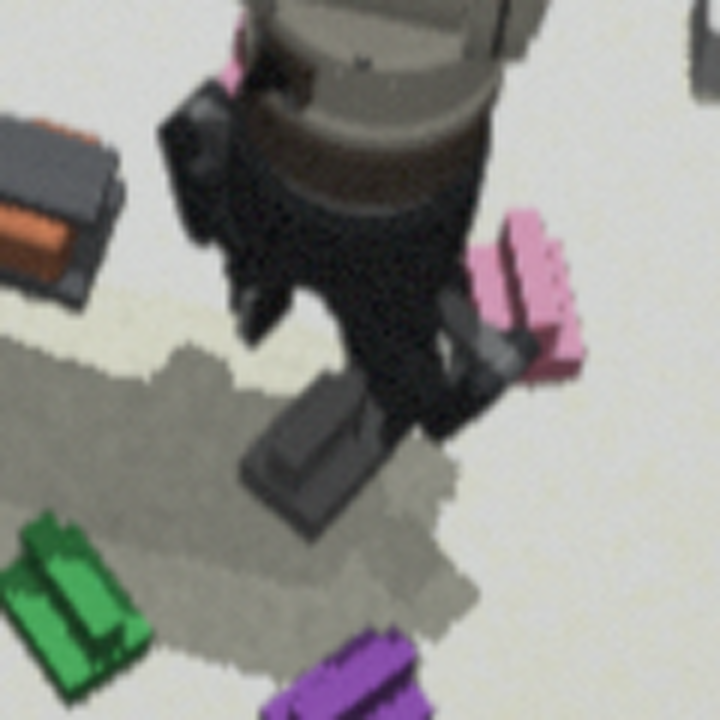

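```bash
python3 - <<'E'
from h import *
o=get_obs(); t=cam("top");s=cam("side"); M=R.from_quat(o["tool_rot"]).as_matrix()
p=o["eef_pos"]
for dz in (0,-.008):
  for y in(-.0225,0,.0225):
    P=p+M@[0,y,dz]; print(dz,y,np.round(P*1000),(proj(s,P)[0]-[310,320]+.5)*6,(proj(t,P)[0]-[430,215]+.5)*6)
print("rib",(proj(s,[.5035,-.3697,.046])[0]-[310,320]+.5)*6)
E
```

```text
0 -0.0225 [ 513. -387.   28.] [368.09467665 473.96247145] [326.14413998 290.87318373]
0 0 [ 503. -367.   28.] [316.83012189 430.13989899] [274.56760941 314.46929997]
0 0.0225 [ 494. -346.   28.] [266.51103528 387.12554279] [222.83202752 338.13818174]
-0.008 -0.0225 [ 513. -387.   36.] [369.96240869 464.06817978] [332.09973916 287.499914  ]
-0.008 0 [ 503. -367.   36.] [318.38653815 420.08704669] [280.23191507 311.22829184]
-0.008 0.0225 [ 494. -346.   36.] [267.76727881 376.92166027] [228.20320797 335.03027009]
rib [324.28035059 415.89110188]
```

View pics/t2.png

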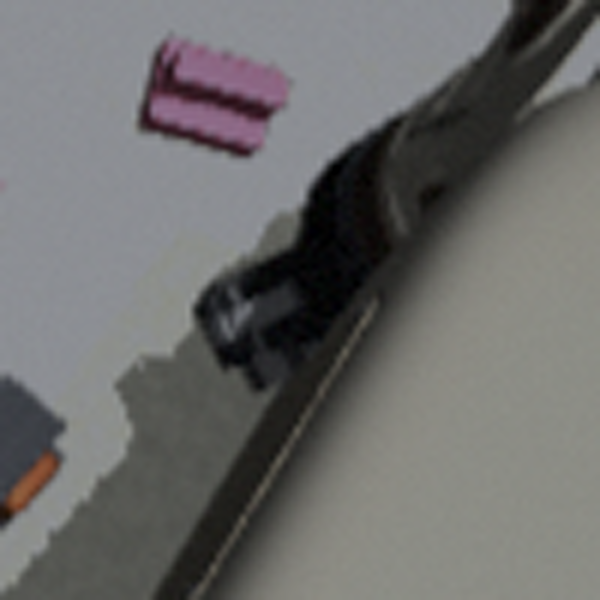

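```bash
python3 - <<'E'
from h import *
o=get_obs(); s=cam("side"); t=cam("top"); M=R.from_quat(o["tool_rot"]).as_matrix()
p=o["eef_pos"]
def draw(c,x0,y0,x1,y1,k,fn):
    im=c["color"][y0:y1,x0:x1,::-1].astype(float); im=np.clip(255*(im/255)**0.45,0,255).astype(np.uint8)
    im=cv2.resize(im,None,fx=k,fy=k,interpolation=cv2.INTER_CUBIC)
    f=lambda P:tuple(((proj(c,P)[0]-[x0,y0]+.5)*k).astype(int))
    for sg in(-1,1):
        q=[f(p+M@[a,sg*.0225,z]) for a,z in((-.011,-.005),(.011,-.005),(.011,-.035),(-.011,-.035))]
        cv2.polylines(im,[np.array(q)],True,(0,0,255) if sg>0 else (0,255,255),1)
    cv2.imwrite(fn,im)
draw(s,330,330,400,420,6.6,"pics/s3.png"); draw(t,455,240,505,300,9,"pics/t3.png")
E
```

```text
(no output)
```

View pics/s3.png

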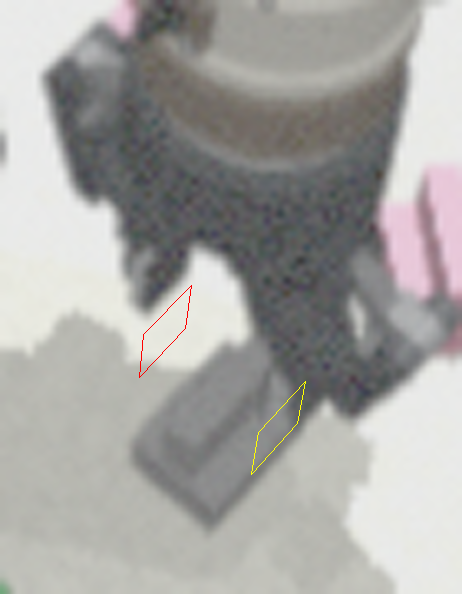

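View pics/t3.png

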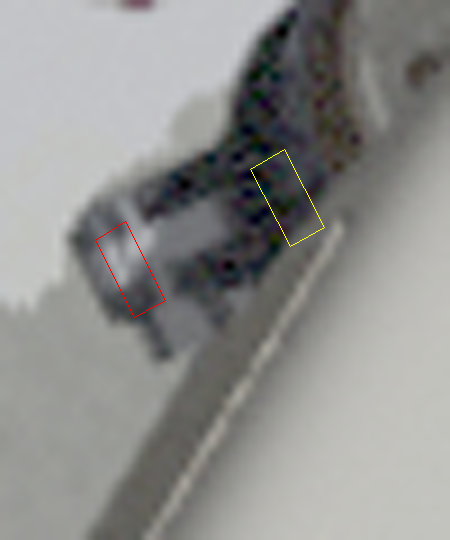

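```bash
python3 - <<'E'
from h import *
s=cam("side"); t=cam("top"); 
def draw(c,src,p,q,hw,back,x0,y0,x1,y1,k,fn):
    M=R.from_quat(q).as_matrix()
    im=cv2.imread(src)[y0:y1,x0:x1].astype(float); im=np.clip(255*(im/255)**0.45,0,255).astype(np.uint8)
    im=cv2.resize(im,None,fx=k,fy=k,interpolation=cv2.INTER_CUBIC)
    f=lambda P:tuple(((proj(c,P)[0]-[x0,y0]+.5)*k).astype(int))
    for sg in(-1,1):
        qq=[f(p+M@[a,sg*hw,z-back]) for a,z in((-.011,0),(.011,0),(.011,-.03),(-.011,-.03))]
        cv2.polylines(im,[np.array(qq)],True,(0,0,255) if sg>0 else (0,255,255),1)
    cv2.imwrite(fn,im)
p=np.array([.137,.4806,.195]); q=[ 1.38445976e-01,  9.90369443e-01,0,0]
draw(s,"pics/side0.png",p,q,.0427,.013,50,40,130,150,5,"pics/s4.png"); draw(t,"pics/top0.png",p,q,.0427,.013,0,400,100,480,6,"pics/t4.png")
E
```

```text
(no output)
```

View pics/s4.png

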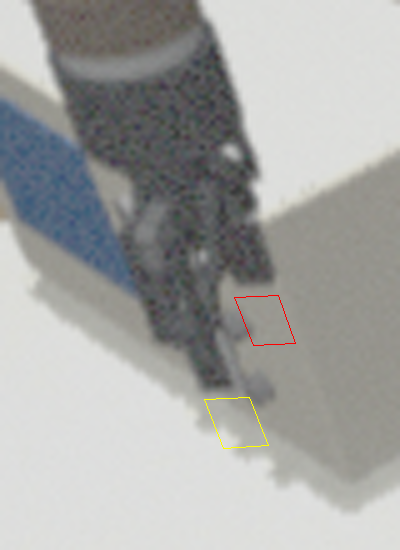

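View pics/t4.png

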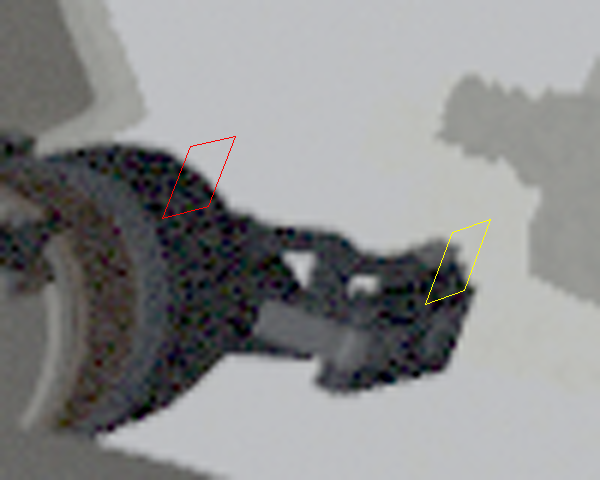

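Call:
move_arm([
  [35,[0.03,-0.06,0],0],
  [30,[0.03,-0.06,0],0],
  [25,[0.03,-0.06,0],0],
  [22,[0.03,-0.06,0],0],
  [20,[0.03,-0.06,0],0],
  [20,[0.03,-0.06,0],0],
  [20,[0.03,-0.06,0],0],
  [20,[0.03,-0.06,0],0],
  [20,[0.03,-0.06,0],0],
  [20,[0.03,-0.06,0],0],
])

```text
clock: 4.9
eef_pos: [0.503, -0.3696, 0.0276]
tool_rot: [-0.221, 0.975, -0.0, -0.0]
ft_force: [-0.0, -0.0, 0.9]
grip_width: 0.02
```

```bash
cat >> h.py <<'E'
def draw(c,x0,y0,x1,y1,k,fn,hw=None,back=0,g=.45):
    o=get_obs(); p=o["eef_pos"]; M=R.from_quat(o["tool_rot"]).as_matrix(); hw=hw or o["grip_width"]/2
    im=c["color"][y0:y1,x0:x1,::-1].astype(float); im=np.clip(255*(im/255)**g,0,255).astype(np.uint8)
    im=cv2.resize(im,None,fx=k,fy=k,interpolation=cv2.INTER_CUBIC)
    f=lambda P:tuple(((proj(c,P)[0]-[x0,y0]+.5)*k).astype(int))
    for sg in(-1,1):
        qq=[f(p+M@[a,sg*hw,z-back]) for a,z in((-.011,0),(.011,0),(.011,-.03),(-.011,-.03))]
        cv2.polylines(im,[np.array(qq)],True,(0,0,255) if sg>0 else (0,255,255),1)
    cv2.imwrite(fn,im)
E
python3 - <<'E'
from h import *
go([.5035,-.3697,.022],115.3)
s=cam("side"); t=cam("top")
go([.5035,-.3697,.022],115.3)
draw(s,325,310,405,420,5.4,"pics/s5.png",back=.002); draw(t,450,235,510,300,9,"pics/t5.png",back=.002)
E
```

```text
t 4.9 pos [ 503.  -369.6   27.6] az 115.48 tilt [ 0. -0.] q6 -1.08 F [-0.  -0.   0.9] w 20.0
shift [-0.007 -0.006  0.112] roll 0.03
t 5.0 pos [ 503.  -369.6   27.6] az 115.49 tilt [-0.  0.] q6 -1.08 F [-0.2 -0.4  0.4] w 19.6
shift [-0.007 -0.006  0.112] roll 0.031
```

View pics/s5.png

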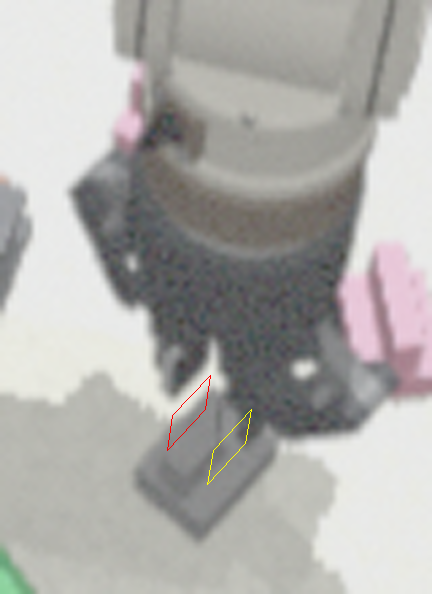

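View pics/t5.png

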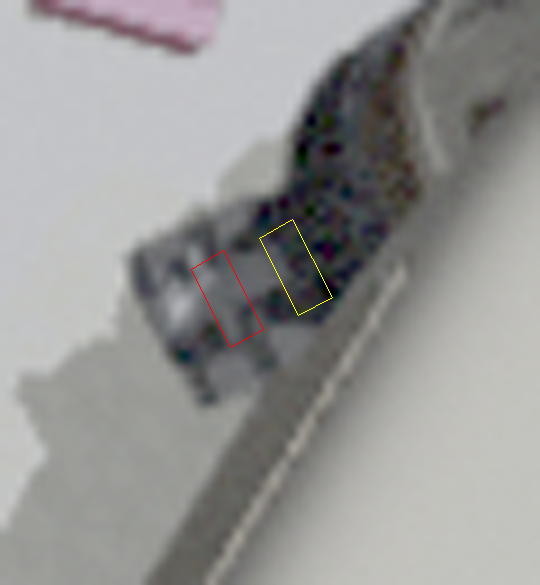

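Call:
move_arm([
  [15,[0,0,0],0],
  [12,[0,0,0],0],
  [9,[0,0,0],0],
  [7,[0,0,0],0],
  [7,[0,0,0],0],
  [7,[0,0,0],0],
  [7,[0,0,0],0],
  [7,[0,0,0],0],
  [7,[0,0,0],0],
  [7,[0,0,0],0],
])

```text
clock: 6.0
eef_pos: [0.503, -0.3696, 0.0276]
tool_rot: [-0.221, 0.975, 0.0, -0.0]
ft_force: [-1.1, -0.2, 0.6]
grip_width: 0.0069
```

```bash
python3 - <<'E'
from h import *
s=cam("side"); t=cam("top")
go([.5035,-.3697,.022],115.3)
draw(s,325,310,405,420,5.4,"pics/s6.png",back=.0); draw(t,450,235,510,300,9,"pics/t6.png",back=.00)
E
```

```text
t 6.1 pos [ 503.  -369.6   27.6] az 115.48 tilt [ 0. -0.] q6 -1.08 F [-0.1  0.8  0.4] w 7.2
shift [-0.008 -0.006  0.112] roll 0.03
```

View pics/s6.png

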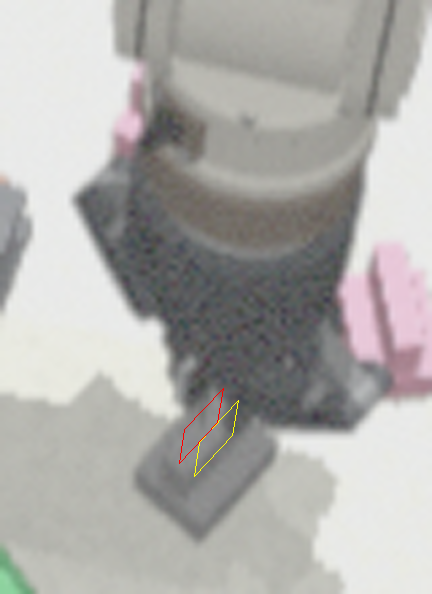

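View pics/t6.png

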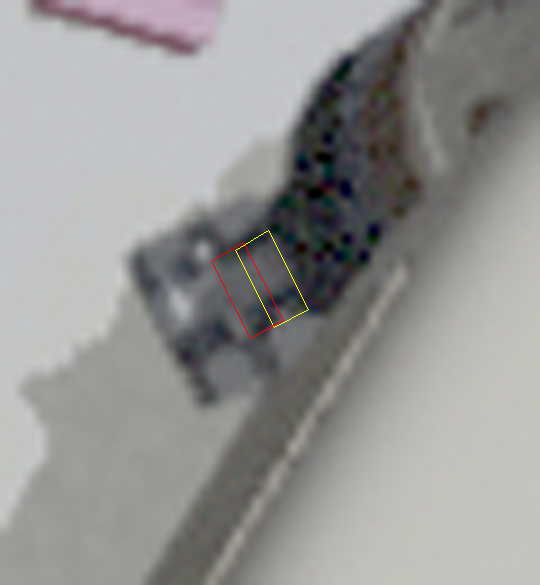

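The fingers shut to 7 mm without meeting the 12 mm rib, and both pictures show the fingers well above it (side crop tip at about (235,420), rib at (205,440)). So the tips stand higher than the reported TCP suggests. I'll open and lower in small steps.

Call:
move_arm([
  [40,[0,0,0],0],
  [40,[0,0,0],0],
  [40,[0,0,0],0],
  [40,[0,0,0],0],
  [40,[0,0,0.05],0],
  [40,[0,0,0.1],0],
  [40,[0,0,0.15],0],
  [40,[0,0,0.2],0],
  [40,[0,0,0.2],0],
  [40,[0,0,0.2],0],
])

```text
clock: 7.1
eef_pos: [0.503, -0.3695, 0.0174]
tool_rot: [-0.221, 0.975, 0.0, -0.0]
ft_force: [-0.2, 0.3, -0.4]
grip_width: 0.0398
```

```bash
python3 - <<'E'
from h import *
s=cam("side"); 
go([.5035,-.3697,.022],115.3)
draw(s,325,310,405,420,5.4,"pics/s7.png",back=.005)
E
```

```text
t 7.15 pos [ 503.  -369.6   17.6] az 115.49 tilt [0. 0.] q6 -1.08 F [-0.5 -1.1 -0.5] w 39.9
shift [-0.007 -0.006 -0.088] roll 0.031
```

View pics/s7.png

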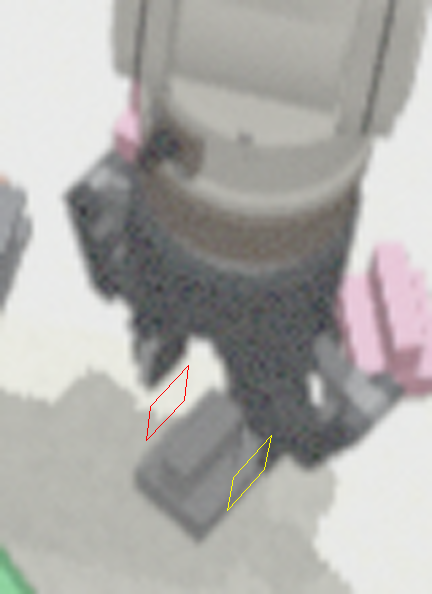

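Call:
move_arm([
  [40,[0,0,0.03],0],
  [40,[0,0,0.06],0],
  [40,[0,0,0.1],0],
  [40,[0,0,0.1],0],
  [30,[0,0,0.1],0],
  [20,[0,0,0.1],0],
  [12,[0,0,0.1],0],
  [8,[0,0,0.1],0],
  [8,[0,0,0.1],0],
  [8,[0,0,0.1],0],
])

```text
clock: 8.15
eef_pos: [0.5031, -0.3696, 0.0127]
tool_rot: [-0.221, 0.975, -0.0, 0.0]
ft_force: [-0.7, -0.1, 0.7]
grip_width: 0.0079
```

```bash
python3 - <<'E'
from h import *
s=cam("side"); t=cam("top")
go([.5035,-.3697,.022],115.3)
draw(s,325,310,405,420,5.4,"pics/s8.png",back=.00)
draw(t,450,235,510,300,9,"pics/t8.png",back=.00)
E
```

```text
t 8.25 pos [ 503.  -369.6   12.6] az 115.48 tilt [ 0. -0.] q6 -1.08 F [ 0.2 -1.2  0. ] w 7.9
shift [-0.007 -0.006 -0.187] roll 0.031
```

View pics/s8.png

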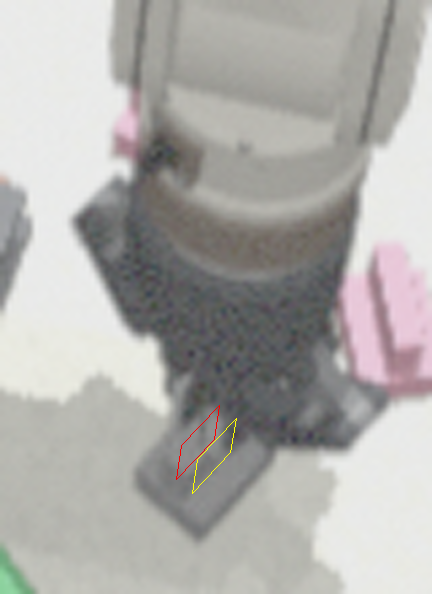

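Call:
move_arm([
  [8,[0,0,-0.2],0],
  [8,[0,0,-0.6],0],
  [8,[0,0,-1.1],0],
  [8,[0,0,-1.6],0],
  [8,[0,0,-2.1],0],
  [8,[0,0,-2.5],0],
  [8,[0,0,-2.8],0],
  [8,[0,0,-3.0],0],
  [8,[0,0,-3.0],0],
  [8,[0,0,-3.0],0],
])

```text
clock: 9.25
eef_pos: [0.5028, -0.3695, 0.1624]
tool_rot: [-0.221, 0.975, 0.0, -0.0]
ft_force: [-0.9, -0.3, 0.1]
grip_width: 0.0082
```

```bash
python3 - <<'E'
from h import *
s=cam("side"); t=cam("top")
go([.5035,-.3697,.022],115.3)
o=get_obs();print(proj(s,o["eef_pos"]),proj(t,o["eef_pos"]))
draw(s,310,260,410,380,5,"pics/s9.png",back=.00)
draw(t,450,205,550,285,8,"pics/t9.png",back=.00)
E
```

```text
t 9.35 pos [ 502.4 -369.1  161.4] az 115.48 tilt [-0.0018  0.0014] q6 -1.08 F [ 0.2 -0.5  0.7] w 8.1
shift [-0.018 -0.025  2.787] roll 0.03
[[367.16595994 361.95863541]] [[493.84046405 257.50730385]]
```

View pics/s9.png

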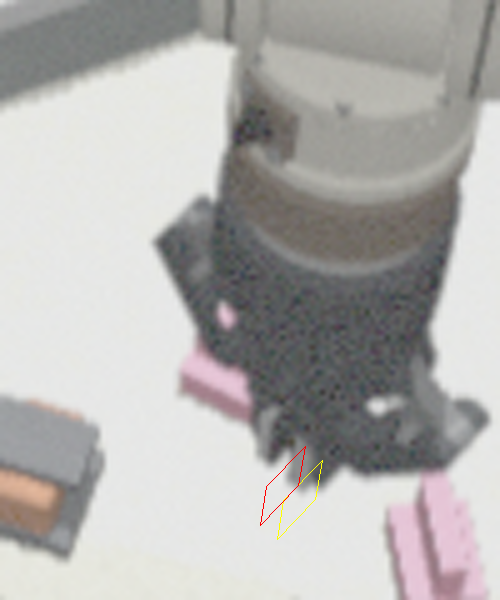

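View pics/t9.png

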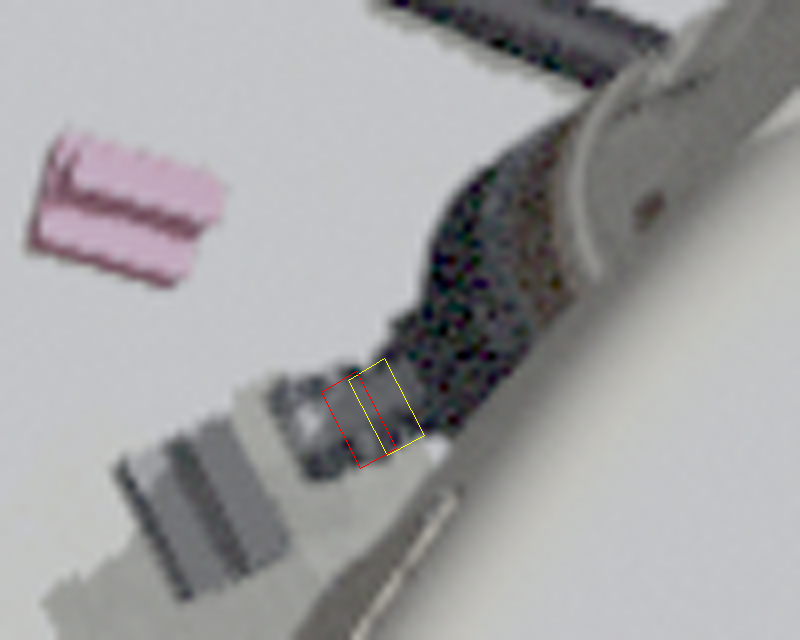

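```bash
python3 - <<'E'
from h import *
o=get_obs(); s=cam("side"); t=cam("top"); M=R.from_quat(o["tool_rot"]).as_matrix(); p=o["eef_pos"]
for v in ([0,0,0],[-.011,0,0],[.011,0,0],[0,0,-.03],[0,0,-.06],[0,0,-.1],[0,0,-.15],[0,.06,-.06],[0,-.06,-.06],[0,.06,-.1],[0,-.06,-.1]):
    P=p+M@v; print(v,((proj(s,P)[0]-[310,260]+.5)*5).round(),((proj(t,P)[0]-[450,205]+.5)*8).round())
E
```

```text
[0, 0, 0] [288. 512.] [355. 424.]
[-0.011, 0, 0] [307. 492.] [335. 386.]
[0.011, 0, 0] [269. 532.] [374. 462.]
[0, 0, -0.03] [295. 473.] [391. 404.]
[0, 0, -0.06] [301. 433.] [428. 382.]
[0, 0, -0.1] [311. 375.] [481. 352.]
[0, 0, -0.15] [323. 297.] [553. 311.]
[0, 0.06, -0.06] [173. 330.] [215. 480.]
[0, -0.06, -0.06] [437. 542.] [639. 286.]
[0, 0.06, -0.1] [178. 270.] [261. 453.]
[0, -0.06, -0.1] [452. 486.] [700. 252.]
```

```bash
python3 - <<'E'
from h import *
for n,(x0,y0,x1,y1),k in (("side",(340,300,410,365),10),("top",(478,235,528,275),15)):
    c=cam(n); im=c["color"][y0:y1,x0:x1,::-1].astype(float)
    im=np.clip(255*(im/255)**.4,0,255); im=np.clip((im-40)*1.5,0,255).astype(np.uint8)
    cv2.imwrite(f"pics/{n}10.png",cv2.resize(im,None,fx=k,fy=k,interpolation=cv2.INTER_CUBIC))
E
```

```text
(no output)
```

View pics/side10.png

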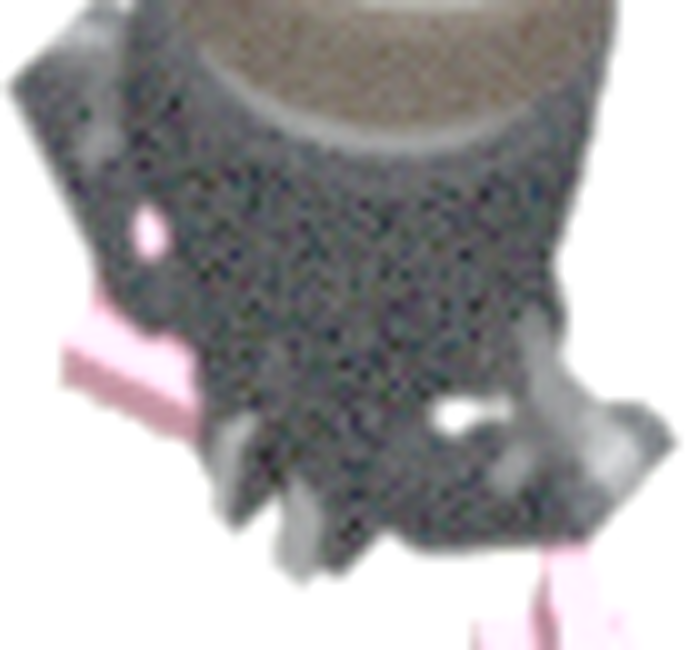

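View pics/top10.png

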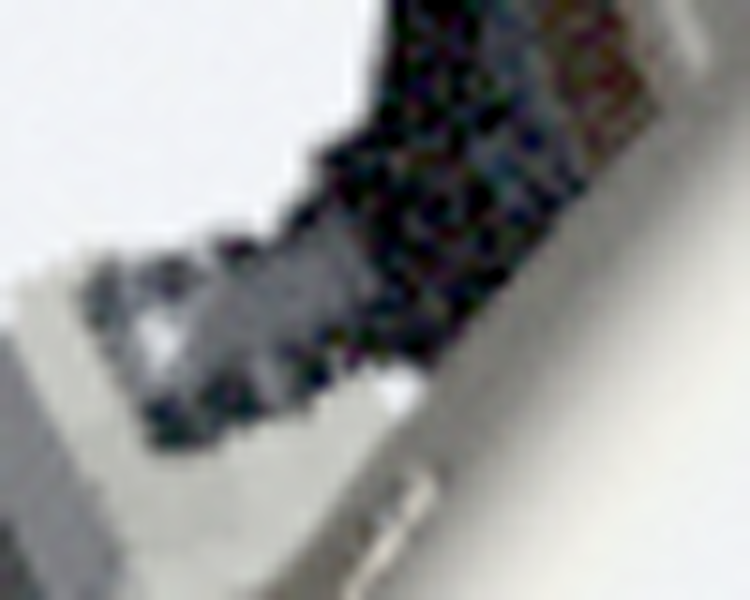

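The side crop shows the two shut fingertips at about image (363,352) and (370,358). The reported TCP projects to (367,362), which is lower by about 40 mm along the tool axis. Lateral agreement is good. So the real tips sit about 35–40 mm behind the reported TCP, and I'll use that as a measured offset and check it by contact.

Call:
move_arm([
  [40,[0,0,0.3],0],
  [40,[0,0,0.7],0],
  [40,[-0.01,-0.02,1.2],0],
  [40,[-0.01,-0.02,1.7],0],
  [40,[-0.01,-0.02,2.2],0],
  [40,[-0.01,-0.02,2.6],0],
  [40,[-0.01,-0.02,2.9],0],
  [40,[-0.01,-0.02,3.1],0],
  [40,[-0.01,-0.02,3.2],0],
  [40,[-0.01,-0.02,3.25],0],
])

```text
clock: 10.55
eef_pos: [0.5039, -0.3703, -0.0001]
tool_rot: [-0.221, 0.975, 0.0, -0.0]
ft_force: [0.6, 0.2, 0.3]
grip_width: 0.0397
```

Call:
move_arm([
  [40,[0,0,0.03],0],
  [40,[0,0,0.06],0],
  [40,[0,0,0.09],0],
  [40,[0,0,0.1],0],
  [25,[0,0,0.1],0],
  [18,[0,0,0.1],0],
  [12,[0,0,0.1],0],
  [8,[0,0,0.1],0],
  [8,[0,0,0.1],0],
  [8,[0,0,0.1],0],
])

```text
clock: 11.55
eef_pos: [0.5041, -0.3704, -0.0046]
tool_rot: [-0.221, 0.975, -0.0, 0.0]
ft_force: [-0.3, -0.0, 2.3]
grip_width: 0.0107
```

```bash
python3 - <<'E'
from h import *
s=cam("side")
go([.5035,-.3697,.022],115.3)
draw(s,325,310,405,420,5.4,"pics/s11.png",back=.037)
E
```

```text
t 11.6 pos [ 504.1 -370.4   -4.5] az 115.48 tilt [ 0.0005 -0.0003] q6 -1.08 F [-1.2  0.1  2.8] w 10.4
shift [ 0.004  0.018 -0.531] roll 0.03
```

View pics/s11.png

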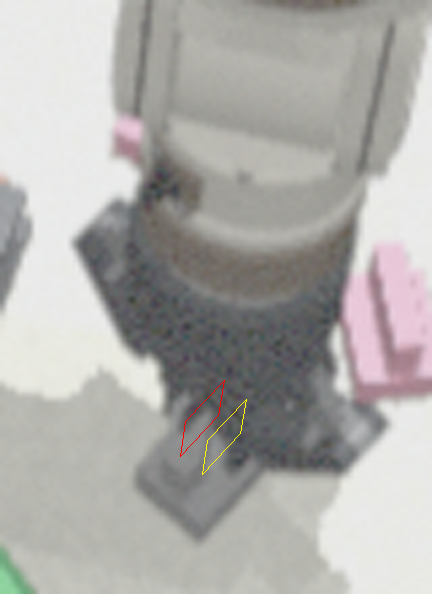

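The fingers now stop on the rib (10.4 mm), holding only its top. I'll open a little and go deeper, watching the force.

Call:
move_arm([
  [28,[0,0,0],0],
  [28,[0,0,0],0],
  [28,[0,0,0],0],
  [28,[0,0,0],0],
  [28,[0,0,0.03],0],
  [28,[0,0,0.06],0],
  [28,[0,0,0.09],0],
  [28,[0,0,0.12],0],
  [28,[0,0,0.15],0],
  [28,[0,0,0.15],0],
])

```text
clock: 12.6
eef_pos: [0.5037, -0.3701, -0.0128]
tool_rot: [-0.221, 0.975, 0.0, -0.0]
ft_force: [0.3, -0.5, 0.4]
grip_width: 0.0279
```

```bash
python3 - <<'E'
from h import *
s=cam("side")
go([.5035,-.3697,.022],115.3)
draw(s,325,310,405,420,5.4,"pics/s12.png",back=.037)
E
```

```text
t 12.65 pos [ 503.8 -370.2  -12.6] az 115.48 tilt [-0.0002  0.0002] q6 -1.08 F [0.1 1.  0.8] w 28.0
shift [ 0.001  0.012 -0.691] roll 0.031
```

View pics/s12.png

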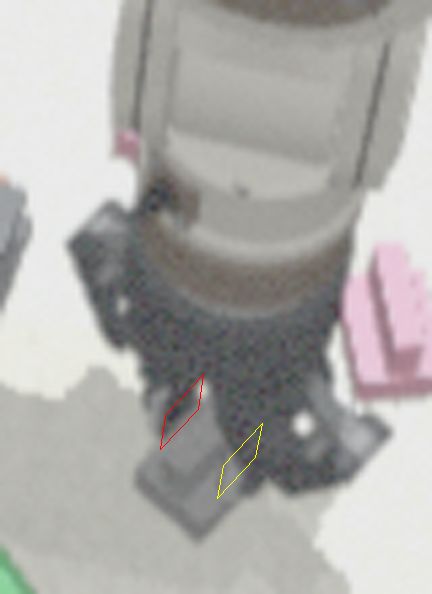

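Call:
move_arm([
  [20,[0,0,0],0],
  [14,[0,0,0],0],
  [8,[0,0,0],0],
  [4,[0,0,0],0],
  [4,[0,0,0],0],
  [4,[0,0,0],0],
  [4,[0,0,0],0],
  [4,[0,0,0],0],
  [4,[0,0,0],0],
  [4,[0,0,0],0],
])

```text
clock: 13.65
eef_pos: [0.5041, -0.3705, -0.0121]
tool_rot: [-0.221, 0.975, -0.0, 0.0]
ft_force: [-0.5, -0.1, 3.2]
grip_width: 0.0109
```

```bash
python3 - <<'E'
from h import *
go([.5035,-.3697,.022],115.3)
E
```

```text
t 13.65 pos [ 504.1 -370.5  -12.1] az 115.48 tilt [ 0.0005 -0.0004] q6 -1.08 F [-0.5 -0.1  3.2] w 10.9
shift [ 0.004  0.019 -0.682] roll 0.03
```

```bash
python3 - <<'E'
from h import *
d,r=go([.512,.0083,-.0121+.105],92.35)
E
```

```text
t 13.65 pos [ 504.1 -370.5  -12.1] az 115.48 tilt [ 0.0005 -0.0004] q6 -1.08 F [-0.5 -0.1  3.2] w 10.9
shift [-3.402  6.77  -2.103] roll 3.855
```

Call:
move_arm([
  [4,[0,0,-0.1],0],
  [4,[0,0,-0.3],0],
  [4,[0,0,-0.6],0],
  [4,[0,0,-1.0],0],
  [4,[0,0,-1.4],0],
  [4,[0,0,-1.8],0],
  [4,[0,0,-2.2],0],
  [4,[0,0,-2.5],0],
  [4,[0,0,-2.6],0],
  [4,[0,0,-2.6],0],
])

```text
clock: 14.65
eef_pos: [0.5043, -0.3706, 0.1186]
tool_rot: [-0.221, 0.975, -0.001, 0.001]
ft_force: [-0.2, 0.6, -1.1]
grip_width: 0.0107
```

```bash
python3 - <<'E'
from h import *
d,r=go([.512,.0083,.115],92.35)
s=cam("side")
draw(s,310,260,410,380,5,"pics/s13.png",back=.037)
E
```

```text
t 14.65 pos [ 504.3 -370.6  118.6] az 115.48 tilt [ 0.0013 -0.001 ] q6 -1.08 F [-0.2  0.6 -1.1] w 10.7
shift [-3.399  6.774  0.065] roll 3.855
```

View pics/s13.png

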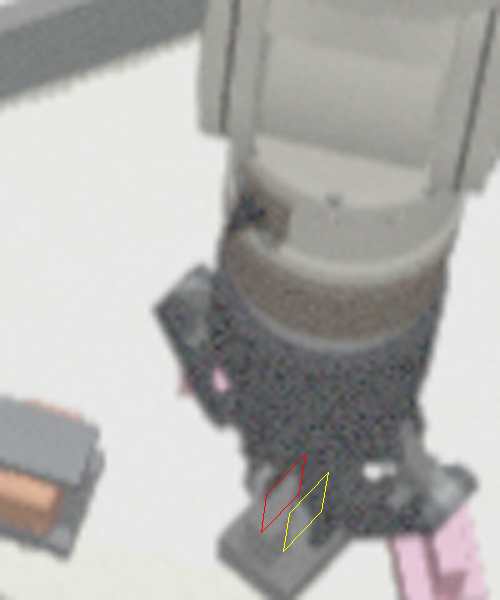

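The picture shows the module hanging in the fingers, with its block at crop (280,560). Now I'll carry it over to the recess.

Call:
move_arm([
  [4,[-0.2,0.4,0],0.2],
  [4,[-0.5,1.0,0],0.6],
  [4,[-0.9,1.8,0],1.0],
  [4,[-1.3,2.6,0],1.5],
  [4,[-1.75,3.5,0],2.0],
  [4,[-2.2,4.4,0],2.5],
  [4,[-2.65,5.3,0],3.0],
  [4,[-3.0,6.0,0],3.4],
  [4,[-3.3,6.5,0],3.7],
  [4,[-3.4,6.77,0],3.86],
])

```text
clock: 15.7
eef_pos: [0.5108, 0.0112, 0.1164]
tool_rot: [-0.022, 1.0, 0.0, -0.001]
ft_force: [-1.2, -1.1, -1.4]
grip_width: 0.0106
```

Call:
move_arm([
  [4,[0,0,0.1],0],
  [4,[0,0,0.2],0],
  [4,[0,0,0.3],0],
  [4,[0,0,0.4],0],
  [4,[0,0,0.5],0],
  [4,[0,0,0.5],0],
  [4,[0,0,0.5],0],
  [4,[0,0,0.5],0],
  [4,[0,0,0.5],0],
  [4,[0,0,0.5],0],
])

```text
clock: 16.7
eef_pos: [0.512, 0.0085, 0.0929]
tool_rot: [-0.02, 1.0, -0.0, 0.0]
ft_force: [-0.2, -0.1, -1.4]
grip_width: 0.0109
```

```bash
python3 - <<'E'
from h import *
s=cam("side");t=cam("top")
d,r=go([.512,.0083,.08],92.35)
crop(s,270,170,370,270,7,"pics/s14.png"); crop(t,285,205,345,275,8,"pics/t14.png")
E
```

```text
t 16.8 pos [511.8   8.5  92.8] az 92.33 tilt [ 0.0004 -0.    ] q6 -0.02 F [ 0.   0.4 -0.8] w 10.8
shift [-0.003 -0.004  0.256] roll -0.003
```

View pics/s14.png

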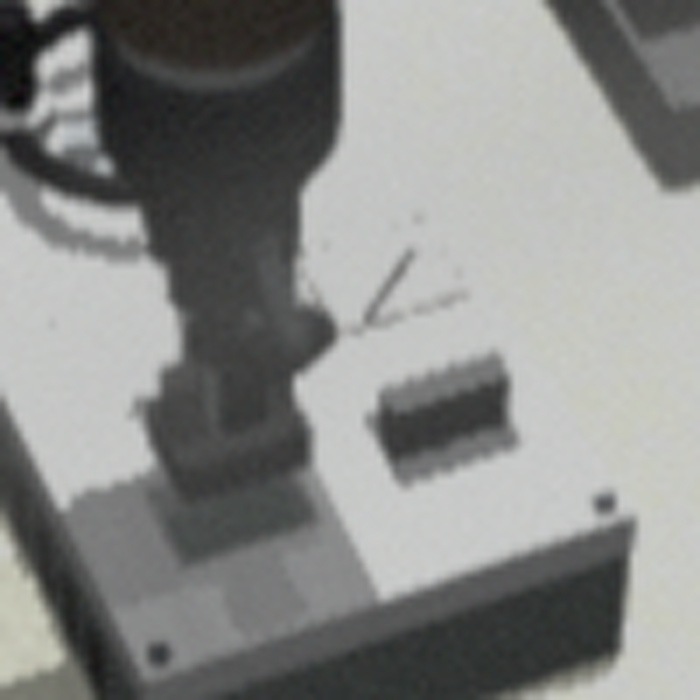

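View pics/t14.png

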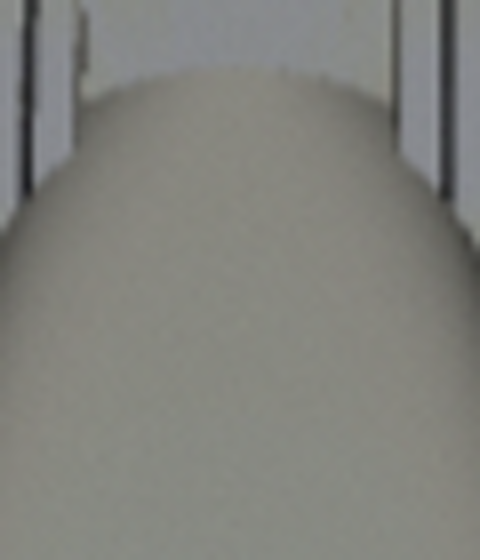

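```bash
python3 - <<'E'
from h import *
s=cam("side"); o=get_obs()
p=o["eef_pos"]; zu=p[2]+.0121
f=lambda P:((proj(s,P)-[270,170]+.5)*7).round()
a=np.radians(2.35); Rz=np.array([[np.cos(a),-np.sin(a)],[np.sin(a),np.cos(a)]])
for z in (zu,zu+.02):
  C=[list(p[:2]+Rz@[sx*.023,sy*.017])+[z] for sx,sy in((-1,-1),(1,-1),(1,1),(-1,1))]; print("mod z",round(z,4),f(C).tolist())
c=np.array([.5434,.0999])+Rz@[-.035,-.09]; print(c)
for hw,hh in((.0245,.0185),):
  C=[list(c+Rz@[sx*hw,sy*hh])+[.08] for sx,sy in((-1,-1),(1,-1),(1,1),(-1,1))]; print("rec",f(C).tolist())
im=s["color"][205:260,280:335,::-1].astype(float); im=np.clip(255*(im/255)**.5,0,255).astype(np.uint8)
cv2.imwrite("pics/s15.png",cv2.resize(im,None,fx=13,fy=10.5,interpolation=cv2.INTER_CUBIC))
E
```

```text
mod z 0.1049 [[183.0, 513.0], [310.0, 471.0], [271.0, 401.0], [145.0, 442.0]]
mod z 0.1249 [[181.0, 474.0], [310.0, 432.0], [270.0, 362.0], [143.0, 403.0]]
[0.51211977 0.00854056]
rec [[184.0, 564.0], [317.0, 520.0], [275.0, 444.0], [143.0, 487.0]]
```

View pics/s15.png

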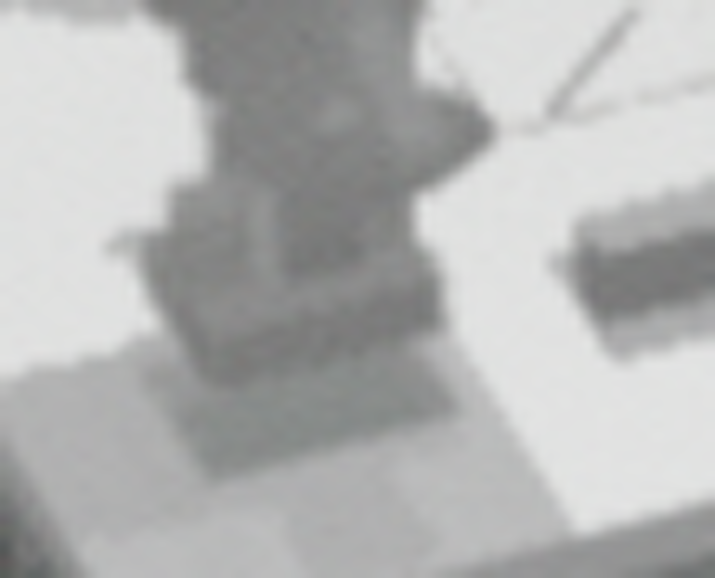

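Call:
move_arm([
  [4,[0,0,0.05],0],
  [4,[0,0,0.1],0],
  [4,[0,0,0.15],0],
  [4,[0,0,0.2],0],
  [4,[0,0,0.25],0],
  [4,[0,0,0.3],0],
  [4,[0,0,0.35],0],
  [4,[0,0,0.4],0],
  [4,[0,0,0.42],0],
  [4,[0,0,0.42],0],
])

```text
clock: 17.85
eef_pos: [0.5116, 0.0084, 0.0714]
tool_rot: [-0.02, 1.0, 0.0, -0.0]
ft_force: [-0.3, 0.4, -1.4]
grip_width: 0.0106
```

```bash
cat >> h.py <<'E'
def modpred(s,dz=.0121,k=(280,205,13,10.5),off=(0,0,0)):
    o=get_obs(); p=o["eef_pos"]+off; a=np.radians(az(o)-90); Rz=np.array([[np.cos(a),-np.sin(a)],[np.sin(a),np.cos(a)]])
    return [((proj(s,[list(p[:2]+Rz@[sx*.023,sy*.017])+[p[2]+dz+h] for sx,sy in((-1,-1),(1,-1),(1,1),(-1,1))])-[k[0],k[1]]+.5)*[k[2],k[3]]).astype(int) for h in(0,.02)]
E
python3 - <<'E'
from h import *
s=cam("side")
d,r=go([.512,.0083,.0681],92.35)
im=s["color"][205:260,280:335,::-1].astype(float); im=np.clip(255*(im/255)**.5,0,255).astype(np.uint8)
im=cv2.resize(im,None,fx=13,fy=10.5,interpolation=cv2.INTER_CUBIC); cv2.imwrite("pics/s16.png",im)
for q in modpred(s): cv2.polylines(im,[q],True,(0,0,255),1); print(q.tolist())
cv2.imwrite("pics/s16b.png",im)
E
```

```text
t 17.9 pos [511.7   8.4  71.6] az 92.32 tilt [-0.0001  0.    ] q6 -0.02 F [ 0.1  0.9 -1.5] w 10.8
shift [-0.006 -0.003  0.069] roll -0.005
[[213, 462], [446, 399], [374, 295], [143, 356]]
[[209, 405], [446, 342], [373, 237], [139, 298]]
```

View pics/s16b.png

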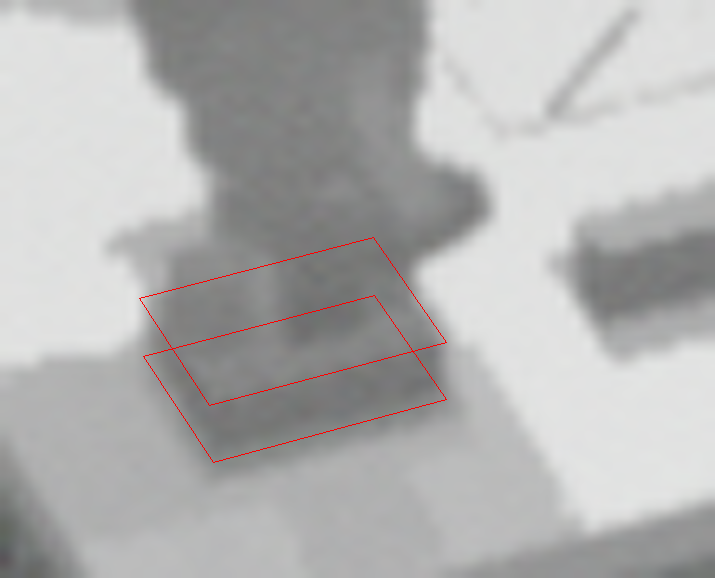

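The overlay of the predicted module outline agrees with the picture: front bottom edge at crop (215,460)–(440,395), recess edge (205,480)–(455,408). It is centred in the recess with even gaps. I'll lower it in.

Call:
move_arm([
  [4,[0,0,0.03],0],
  [4,[0,0,0.05],0],
  [4,[0,0,0.07],0],
  [4,[0,0,0.09],0],
  [4,[0,0,0.11],0],
  [4,[0,0,0.13],0],
  [4,[0,0,0.15],0],
  [4,[0,0,0.17],0],
  [4,[0,0,0.17],0],
  [4,[0,0,0.17],0],
])

```text
clock: 18.9
eef_pos: [0.5117, 0.0084, 0.0631]
tool_rot: [-0.02, 1.0, -0.0, -0.0]
ft_force: [-0.1, 0.2, -1.5]
grip_width: 0.0105
```

```bash
python3 - <<'E'
from h import *
d,r=go([.512,.0083,.0479],92.35)
E
```

```text
t 18.9 pos [511.7   8.4  63.1] az 92.32 tilt [-0.0001 -0.    ] q6 -0.02 F [-0.1  0.2 -1.5] w 10.5
shift [-0.006 -0.003  0.304] roll -0.005
```

Call:
move_arm([
  [4,[0,0,0.03],0],
  [4,[0,0,0.06],0],
  [4,[0,0,0.09],0],
  [4,[0,0,0.12],0],
  [4,[0,0,0.15],0],
  [4,[0,0,0.18],0],
  [4,[0,0,0.2],0],
  [4,[0,0,0.22],0],
  [4,[0,0,0.22],0],
  [4,[0,0,0.22],0],
])

```text
clock: 19.9
eef_pos: [0.5117, 0.0084, 0.0521]
tool_rot: [-0.02, 1.0, 0.0, 0.0]
ft_force: [0.2, 0.5, -0.2]
grip_width: 0.0107
```

```bash
python3 - <<'E'
from h import *
d,r=go([.512,.0083,.0479],92.35)
s=cam("side")
im=s["color"][205:260,280:335,::-1].astype(float); im=np.clip(255*(im/255)**.5,0,255).astype(np.uint8)
im=cv2.resize(im,None,fx=13,fy=10.5,interpolation=cv2.INTER_CUBIC); 
for q in modpred(s): cv2.polylines(im,[q],True,(0,0,255),1)
cv2.imwrite("pics/s17.png",im)
E
```

```text
t 19.9 pos [511.7   8.4  52.1] az 92.32 tilt [0. 0.] q6 -0.02 F [ 0.2  0.5 -0.2] w 10.7
shift [-0.005 -0.003  0.084] roll -0.005
```

View pics/s17.png

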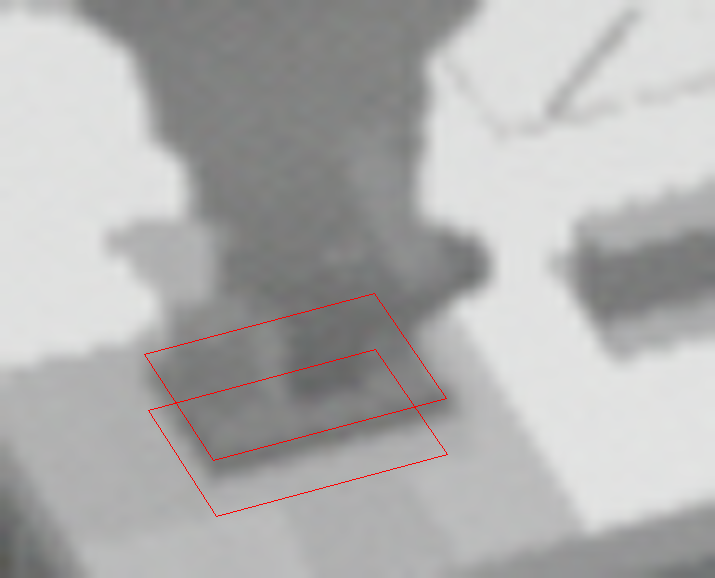

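The module is now mostly in the recess, with a thin dark strip of block still showing along its front edge. I'll press it home gradually.

Call:
move_arm([
  [4,[0,0,0.02],0],
  [4,[0,0,0.04],0],
  [4,[0,0,0.06],0],
  [4,[0,0,0.07],0],
  [4,[0,0,0.08],0],
  [4,[0,0,0.09],0],
  [4,[0,0,0.1],0],
  [4,[0,0,0.1],0],
  [4,[0,0,0.1],0],
  [4,[0,0,0.1],0],
])

```text
clock: 20.95
eef_pos: [0.5117, 0.0084, 0.0478]
tool_rot: [-0.02, 1.0, -0.0, 0.0]
ft_force: [-2.7, 0.3, 6.0]
grip_width: 0.0108
```

```bash
python3 - <<'E'
from h import *
d,r=go([.512,.0083,.0479],92.35)
E
```

```text
t 20.95 pos [511.7   8.4  47.8] az 92.32 tilt [ 0.0005 -0.    ] q6 -0.02 F [-2.7  0.3  6. ] w 10.8
shift [-0.005 -0.003 -0.002] roll -0.005
```

Call:
move_arm([
  [4,[0,0,0.01],0],
  [4,[0,0,0.02],0],
  [4,[0,0,0.03],0],
  [4,[0,0,0.03],0],
  [4,[0,0,0.03],0],
  [4,[0,0,0.03],0],
  [4,[0,0,0.03],0],
  [4,[0,0,0.03],0],
  [4,[0,0,0.03],0],
  [4,[0,0,0.03],0],
])

```text
clock: 21.95
eef_pos: [0.5118, 0.0084, 0.0478]
tool_rot: [-0.02, 1.0, 0.0, 0.001]
ft_force: [-5.4, -0.3, 14.8]
grip_width: 0.0108
```

```bash
python3 - <<'E'
from h import *
d,r=go([.512,.0083,.0479],92.35)
s=cam("side")
im=s["color"][205:260,280:335,::-1].astype(float); im=np.clip(255*(im/255)**.5,0,255).astype(np.uint8)
im=cv2.resize(im,None,fx=13,fy=10.5,interpolation=cv2.INTER_CUBIC); 
cv2.imwrite("pics/s18.png",im)
E
```

```text
t 21.95 pos [511.8   8.4  47.8] az 92.32 tilt [0.0014 0.    ] q6 -0.02 F [-5.4 -0.3 14.8] w 10.8
shift [-0.003 -0.003 -0.002] roll -0.005
```

View pics/s18.png

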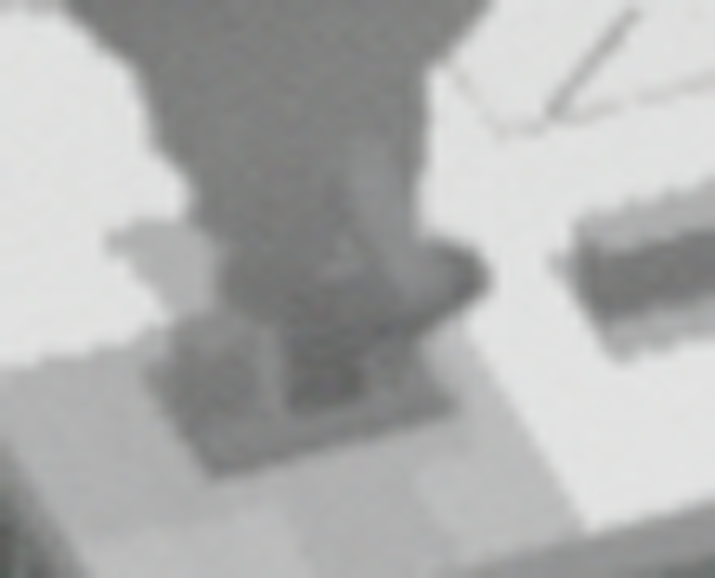

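The module is home: more push raised the force to 15 N without moving it (47.8 mm against the 47.9 expected), and the picture shows no block side above the panel. I'll let go and rise.

Call:
move_arm([
  [4,[0,0,-0.03],0],
  [20,[0,0,-0.04],0],
  [32,[0,0,-0.04],0],
  [32,[0,0,-0.04],0],
  [32,[0,0,-0.2],0],
  [32,[0,0,-0.5],0],
  [32,[0,0,-0.9],0],
  [32,[0,0,-1.3],0],
  [32,[0,0,-1.7],0],
  [32,[0,0,-2.0],0],
])

```text
clock: 23.0
eef_pos: [0.5123, 0.0084, 0.1475]
tool_rot: [-0.02, 1.0, -0.0, 0.001]
ft_force: [0.5, -0.2, 0.7]
grip_width: 0.0323
```

```bash
python3 - <<'E'
from h import *
d,r=go([.495,.184,.148],92.35)
s=cam("side")
crop(s,270,200,370,270,7.5,"pics/s19.png"); crop(s,240,150,340,220,7.5,"pics/s20.png")
E
```

```text
t 23.0 pos [512.3   8.4 147.5] az 92.32 tilt [0.0018 0.    ] q6 -0.02 F [ 0.5 -0.2  0.7] w 32.3
shift [ 0.204  3.523 -0.012] roll -0.005
```

View pics/s19.png

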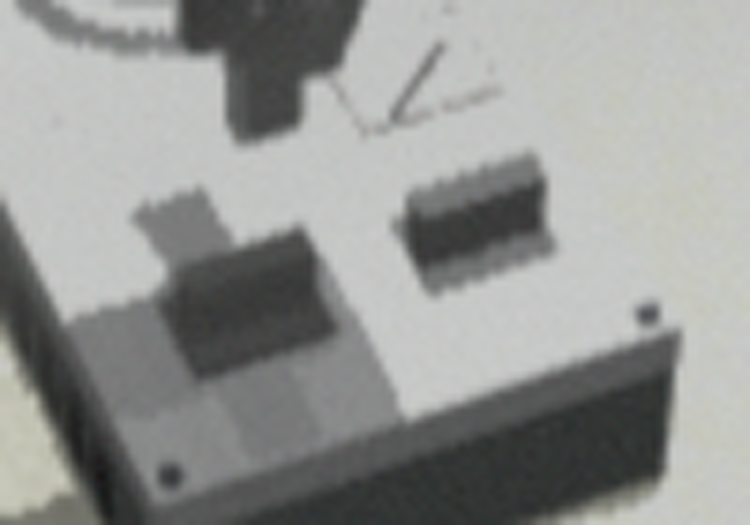

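View pics/s20.png

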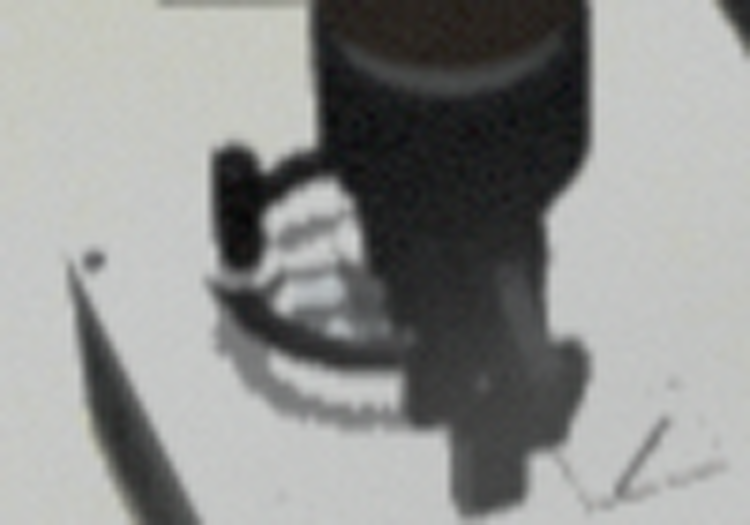

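The side picture shows the module seated like its fitted twin (crop (250,300) against (480,220)). The black handle stands at crop (238,205) on the far-left of the wheel. Next is the handle, estimated at (495, 184) mm.

```bash
python3 - <<'E'
from h import *
d,r=go([.4952,.184,.1475],92.35)
E
```

```text
t 23.05 pos [513.8   8.5 149.8] az 92.32 tilt [0.0059 0.0001] q6 -0.02 F [0.7 0.2 2.2] w 31.8
shift [0.231 3.523 0.044] roll -0.005
```

Call:
move_arm([
  [50,[0.05,0.25,0],0],
  [50,[0.1,0.7,0],0],
  [50,[0.15,1.2,0],0],
  [50,[0.2,1.7,0],0],
  [50,[0.2,2.2,0],0],
  [50,[0.2,2.7,0],0],
  [50,[0.2,3.1,0],0],
  [50,[0.2,3.4,0],0],
  [50,[0.2,3.52,0],0],
  [50,[0.2,3.52,0],0],
])

```text
clock: 24.05
eef_pos: [0.4941, 0.1845, 0.145]
tool_rot: [-0.021, 1.0, -0.0, -0.001]
ft_force: [0.1, 0.1, 0.5]
grip_width: 0.0502
```

```bash
python3 - <<'E'
from h import *
s=cam("side");t=cam("top")
d,r=go([.4952,.184,.084],92.35)
draw(s,240,120,330,200,8,"pics/s21.png",back=.042); crop(t,200,195,290,285,6,"pics/t21.png")
print(((proj(s,[[.4952,.184,.161],[.4952,.184,.115]])-[240,120]+.5)*8).round())
E
```

```text
t 24.15 pos [494.4 183.4 145.3] az 92.3 tilt [-0.0006 -0.0006] q6 0.32 F [ 0.  -0.9 -0.3] w 49.7
shift [-0.018  0.013  1.226] roll -0.008
[[250. 414.]
 [260. 521.]]
```

View pics/s21.png

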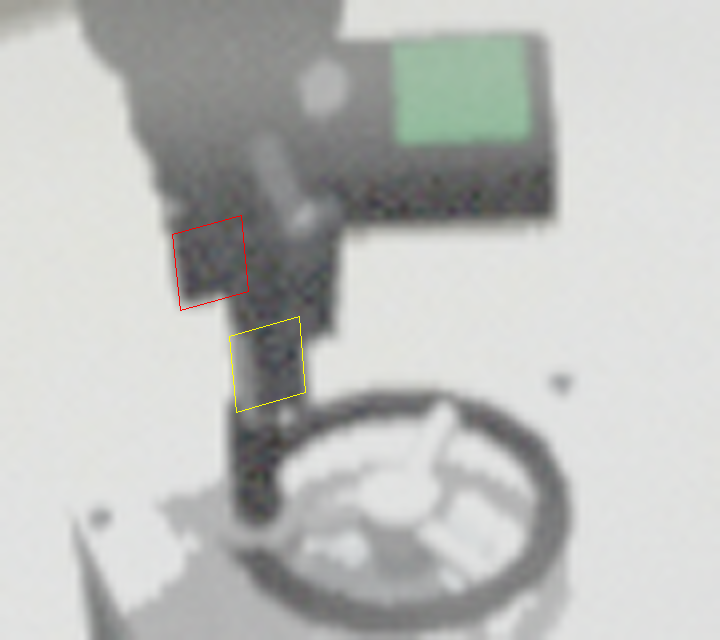

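View pics/t21.png

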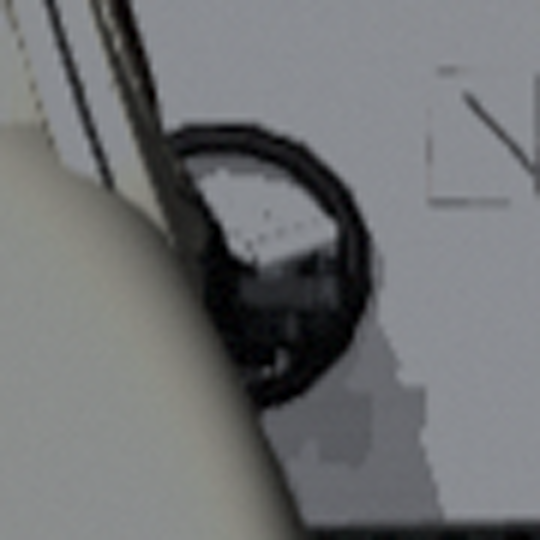

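The fingertips' measured outlines match a 42 mm offset at this opening, and the handle (crop (255,470)) lies below, between them. I'll descend and close.

Call:
move_arm([
  [50,[0,0,0.1],0],
  [50,[-0.02,0,0.25],0],
  [50,[-0.02,0.01,0.4],0],
  [50,[-0.02,0.01,0.55],0],
  [50,[-0.02,0.01,0.7],0],
  [50,[-0.02,0.01,0.85],0],
  [50,[-0.02,0.01,1.0],0],
  [50,[-0.02,0.01,1.12],0],
  [50,[-0.02,0.01,1.2],0],
  [50,[-0.02,0.01,1.2],0],
])

```text
clock: 25.15
eef_pos: [0.4951, 0.1843, 0.0849]
tool_rot: [-0.02, 1.0, -0.0, -0.001]
ft_force: [-0.4, -0.4, -0.0]
grip_width: 0.0499
```

```bash
python3 - <<'E'
from h import *
s=cam("side")
d,r=go([.4952,.184,.084],92.35)
draw(s,240,120,330,200,8,"pics/s22.png",back=.042)
E
```

```text
t 25.2 pos [495.4 184.4  85.4] az 92.33 tilt [-0.0004 -0.0002] q6 0.32 F [ 0.8 -0.1 -0.1] w 49.9
shift [ 0.005 -0.008  0.028] roll -0.004
```

View pics/s22.png

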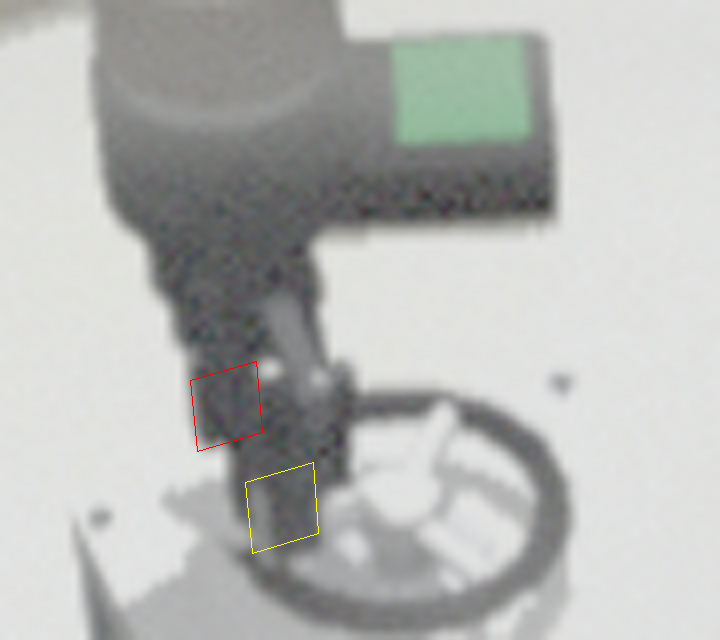

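Call:
move_arm([
  [40,[0,0,0],0],
  [30,[0,0,0],0],
  [22,[0,0,0],0],
  [14,[0,0,0],0],
  [8,[0,0,0],0],
  [8,[0,0,0],0],
  [8,[0,0,0],0],
  [8,[0,0,0],0],
  [8,[0,0,0],0],
  [8,[0,0,0],0],
])

```text
clock: 26.2
eef_pos: [0.4958, 0.1847, 0.0861]
tool_rot: [-0.02, 1.0, 0.0, 0.0]
ft_force: [-0.6, 0.5, 5.5]
grip_width: 0.0156
```

```bash
python3 - <<'E'
from h import *
s=cam("side")
d,r=go([.4952,.184,.084],92.35)
draw(s,240,120,330,200,8,"pics/s23.png",back=.038)
E
```

```text
t 26.25 pos [495.8 184.7  86.1] az 92.33 tilt [0.0006 0.0005] q6 0.32 F [-1.2  0.2  6.1] w 16.1
shift [ 0.012 -0.013  0.042] roll -0.003
```

View pics/s23.png

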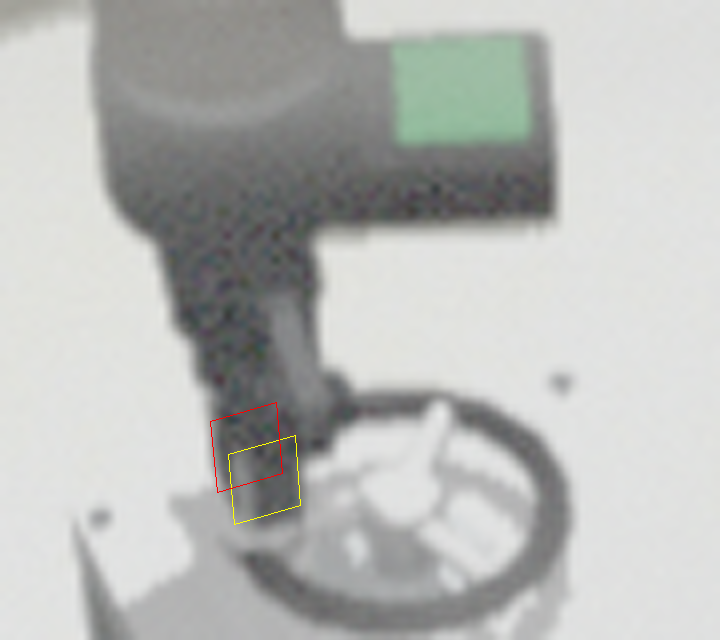

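Gripped at 16.1 mm on the handle (θ ≈ 171° from the stop). The tool's axes are in line with the tuner's (tool x = −tuner x, tool y = tuner y). I'll tabulate the arc shifts.

```bash
cat >> h.py <<'E'
def arc(t0,t1,n,r=.9):
    for i in range(1,n+1):
        t=np.radians(t0+(t1-t0)*i/n); a=np.radians(t0)
        print(round(np.degrees(t),1),round(r*(np.cos(a)-np.cos(t)),2),round(r*(np.sin(t)-np.sin(a)),2))
E
python3 -c "
from h import *
arc(171.3,81.3,9);arc(81.3,1.3,8)"
```

```text
161.3 -0.04 0.15
151.3 -0.1 0.3
141.3 -0.19 0.43
131.3 -0.3 0.54
121.3 -0.42 0.63
111.3 -0.56 0.7
101.3 -0.71 0.75
91.3 -0.87 0.76
81.3 -1.03 0.75
71.3 -0.15 -0.04
61.3 -0.3 -0.1
51.3 -0.43 -0.19
41.3 -0.54 -0.3
31.3 -0.63 -0.42
21.3 -0.7 -0.56
11.3 -0.75 -0.71
1.3 -0.76 -0.87
```

Call:
move_arm([
  [8,[-0.04,0.15,-0.02],0],
  [8,[-0.1,0.3,-0.02],0],
  [8,[-0.19,0.43,-0.02],0],
  [8,[-0.3,0.54,-0.02],0],
  [8,[-0.42,0.63,-0.02],0],
  [8,[-0.56,0.7,-0.02],0],
  [8,[-0.71,0.75,-0.02],0],
  [8,[-0.87,0.76,-0.02],0],
  [8,[-1.03,0.75,-0.02],0],
  [8,[-1.03,0.75,-0.02],0],
])

```text
clock: 27.25
eef_pos: [0.5467, 0.2236, 0.0862]
tool_rot: [-0.02, 1.0, -0.0, 0.0]
ft_force: [1.8, -4.5, -1.6]
grip_width: 0.0157
```

```bash
cat >> h.py <<'E'
def wh(C=(.5400,.1797),yaw=2.35):
    o=get_obs(); d=(o["eef_pos"][:2]-C)*1000
    print("t",round(o["clock"],2),"r",np.hypot(*d).round(2),"theta",round(np.degrees(np.arctan2(d[1],d[0]))-yaw,2),"pos",np.round(o["eef_pos"]*1000,1),"F",np.round(o["ft_force"],1),"w",round(o["grip_width"]*1000,1),"az",round(az(o),2))
E
python3 - <<'E'
from h import *
s=cam("side"); wh(); crop(s,240,110,330,200,7,"pics/s24.png")
E
```

```text
t 27.3 r 44.41 theta 79.29 pos [546.5 223.6  86.2] F [ 0.7 -3.9 -1.9] w 15.5 az 92.28
```

View pics/s24.png

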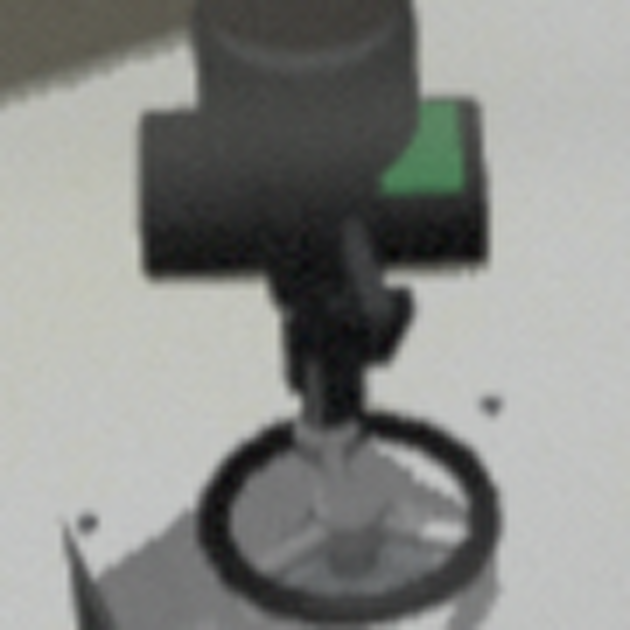

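The handle is now at the far side of the wheel (crop (330,400)) and the wheel followed. I'll go on towards the stop, slowing at the end.

Call:
move_arm([
  [8,[-0.15,-0.05,0],0],
  [8,[-0.3,-0.11,0],0],
  [8,[-0.43,-0.2,0],0],
  [8,[-0.54,-0.31,0],0],
  [8,[-0.63,-0.43,0],0],
  [8,[-0.7,-0.57,0],0],
  [8,[-0.75,-0.7,0],0],
  [8,[-0.76,-0.78,0],0],
  [8,[-0.76,-0.82,0],0],
  [8,[-0.76,-0.82,0],0],
])

```text
clock: 28.3
eef_pos: [0.5851, 0.1839, 0.0863]
tool_rot: [-0.02, 1.0, -0.0, -0.0]
ft_force: [-1.5, -0.4, -5.0]
grip_width: 0.0159
```

```bash
python3 - <<'E'
from h import *
wh()
E
```

```text
t 28.3 r 45.34 theta 3.02 pos [585.1 183.9  86.3] F [-1.5 -0.4 -5. ] w 15.9 az 92.29
```

Call:
move_arm([
  [8,[0,-0.01,0],0],
  [8,[0,-0.02,0],0],
  [8,[0,-0.03,0],0],
  [8,[0,-0.04,0],0],
  [8,[0,-0.05,0],0],
  [8,[0,-0.06,0],0],
  [8,[0,-0.07,0],0],
  [8,[0,-0.08,0],0],
  [8,[0,-0.08,0],0],
  [8,[0,-0.08,0],0],
])

```text
clock: 29.3
eef_pos: [0.5853, 0.1808, 0.0864]
tool_rot: [-0.02, 1.0, 0.0, -0.0]
ft_force: [-0.8, 2.8, -10.4]
grip_width: 0.0158
```

```bash
python3 - <<'E'
from h import *
wh()
E
```

```text
t 29.3 r 45.33 theta -0.9 pos [585.3 180.8  86.4] F [ -0.8   2.8 -10.4] w 15.8 az 92.33
```

Call:
move_arm([
  [8,[0,-0.01,0.01],0],
  [8,[0,-0.02,0.02],0],
  [8,[0,-0.03,0.03],0],
  [8,[0,-0.04,0.03],0],
  [8,[0,-0.04,0.03],0],
  [8,[0,-0.04,0.03],0],
  [8,[0,-0.04,0.03],0],
  [8,[0,-0.04,0.03],0],
  [8,[0,-0.04,0.03],0],
  [8,[0,-0.04,0.03],0],
])

```text
clock: 30.3
eef_pos: [0.5854, 0.1809, 0.0863]
tool_rot: [-0.021, 1.0, 0.002, 0.001]
ft_force: [-3.1, 7.7, -5.6]
grip_width: 0.0157
```

```bash
python3 - <<'E'
from h import *
wh()
E
```

```text
t 30.3 r 45.45 theta -0.87 pos [585.4 180.9  86.3] F [-3.1  7.7 -5.6] w 15.7 az 92.42
```

The stop is firm: the TCP stayed at y 180.9 mm while the push rose from 2.8 to 7.7 N. That is θ = 0, at (585.4, 180.9). From it the axis is (540.4, 179.05), which also agrees with the radius at the far side. Next is the back-off, two turns in 120° pieces.

```bash
python3 -c "
from h import *
for a in (0,120,240): print(a); arc(a,a+120,10)"
```

```text
0
12.0 0.02 0.19
24.0 0.08 0.37
36.0 0.17 0.53
48.0 0.3 0.67
60.0 0.45 0.78
72.0 0.62 0.86
84.0 0.81 0.9
96.0 0.99 0.9
108.0 1.18 0.86
120.0 1.35 0.78
120
132.0 0.15 -0.11
144.0 0.28 -0.25
156.0 0.37 -0.41
168.0 0.43 -0.59
180.0 0.45 -0.78
192.0 0.43 -0.97
204.0 0.37 -1.15
216.0 0.28 -1.31
228.0 0.15 -1.45
240.0 0.0 -1.56
240
252.0 -0.17 -0.08
264.0 -0.36 -0.12
276.0 -0.54 -0.12
288.0 -0.73 -0.08
300.0 -0.9 -0.0
312.0 -1.05 0.11
324.0 -1.18 0.25
336.0 -1.27 0.41
348.0 -1.33 0.59
360.0 -1.35 0.78
```

Call:
move_arm([
  [8,[0.02,0.24,0.0],0],
  [8,[0.08,0.42,0.0],0],
  [8,[0.17,0.58,0.0],0],
  [8,[0.3,0.72,0.0],0],
  [8,[0.45,0.83,0.0],0],
  [8,[0.62,0.91,0.0],0],
  [8,[0.81,0.95,0.0],0],
  [8,[0.99,0.95,0.0],0],
  [8,[1.18,0.91,0.0],0],
  [8,[1.35,0.83,0.0],0],
])

```text
clock: 31.3
eef_pos: [0.5177, 0.2179, 0.0862]
tool_rot: [-0.02, 1.0, 0.001, 0.002]
ft_force: [3.9, -2.3, -0.3]
grip_width: 0.0157
```

```bash
sed -i 's/C=(.5400,.1797)/C=(.5404,.17905)/' h.py; python3 - <<'E'
from h import *
wh()
E
```

```text
t 31.3 r 45.0 theta 117.99 pos [517.7 217.9  86.2] F [ 3.9 -2.3 -0.3] w 15.7 az 92.33
```

Call:
move_arm([
  [8,[0.15,-0.11,0],0],
  [8,[0.28,-0.25,0],0],
  [8,[0.37,-0.41,0],0],
  [8,[0.43,-0.59,0],0],
  [8,[0.45,-0.78,0],0],
  [8,[0.43,-0.97,0],0],
  [8,[0.37,-1.15,0],0],
  [8,[0.28,-1.31,0],0],
  [8,[0.15,-1.45,0],0],
  [8,[0.0,-1.56,0],0],
])

```text
clock: 32.3
eef_pos: [0.519, 0.1394, 0.0861]
tool_rot: [-0.02, 1.0, 0.001, -0.0]
ft_force: [-0.9, 3.2, 7.5]
grip_width: 0.0159
```

```bash
python3 - <<'E'
from h import *
wh()
s=cam("side"); crop(s,240,110,330,200,7,"pics/s25.png")
E
```

```text
t 32.3 r 45.08 theta -120.68 pos [519.  139.4  86.1] F [-0.9  3.2  7.5] w 15.9 az 92.32
```

View pics/s25.png

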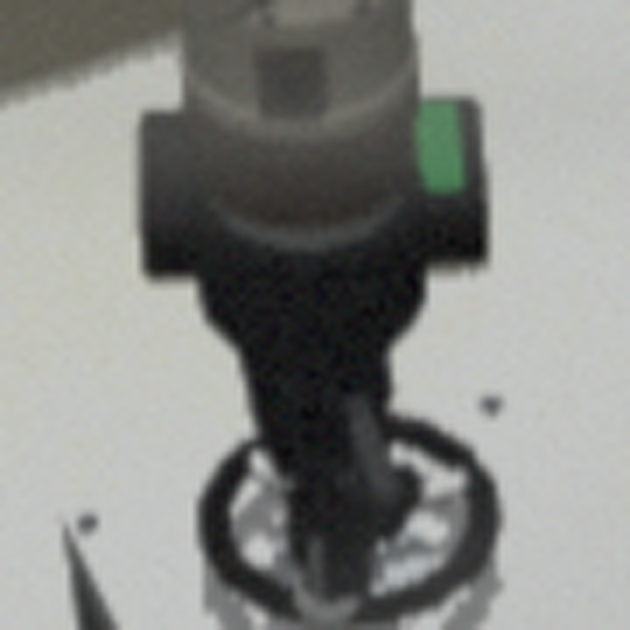

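The handle is at the near side (crop (325,590)), still gripped, with the wheel at about 240°. Continuing.

Call:
move_arm([
  [8,[-0.17,-0.08,0],0],
  [8,[-0.36,-0.12,0],0],
  [8,[-0.54,-0.12,0],0],
  [8,[-0.73,-0.08,0],0],
  [8,[-0.9,0.0,0],0],
  [8,[-1.05,0.11,0],0],
  [8,[-1.18,0.25,0],0],
  [8,[-1.27,0.41,0],0],
  [8,[-1.33,0.59,0],0],
  [8,[-1.35,0.78,0],0],
])

```text
clock: 33.35
eef_pos: [0.5854, 0.18, 0.0861]
tool_rot: [-0.02, 1.0, -0.0, 0.0]
ft_force: [-1.2, -3.1, 8.9]
grip_width: 0.0162
```

```bash
python3 - <<'E'
from h import *
wh()
E
```

```text
t 33.35 r 45.05 theta -1.2 pos [585.4 180.   86.1] F [-1.2 -3.1  8.9] w 16.2 az 92.25
```

Call:
move_arm([
  [8,[0.02,0.19,-0.02],0],
  [8,[0.08,0.37,-0.02],0],
  [8,[0.17,0.53,-0.02],0],
  [8,[0.3,0.67,-0.02],0],
  [8,[0.45,0.78,-0.02],0],
  [8,[0.62,0.86,-0.02],0],
  [8,[0.81,0.9,-0.02],0],
  [8,[0.99,0.9,-0.02],0],
  [8,[1.18,0.86,-0.02],0],
  [8,[1.35,0.78,-0.02],0],
])

```text
clock: 34.35
eef_pos: [0.516, 0.2169, 0.0862]
tool_rot: [-0.02, 1.0, -0.0, 0.001]
ft_force: [4.9, -3.5, 2.3]
grip_width: 0.0158
```

```bash
python3 - <<'E'
from h import *
wh()
E
```

```text
t 34.35 r 45.06 theta 120.43 pos [516.  216.9  86.2] F [ 4.9 -3.5  2.3] w 15.8 az 92.32
```

Call:
move_arm([
  [8,[0.15,-0.11,0],0],
  [8,[0.28,-0.25,0],0],
  [8,[0.37,-0.41,0],0],
  [8,[0.43,-0.59,0],0],
  [8,[0.45,-0.78,0],0],
  [8,[0.43,-0.97,0],0],
  [8,[0.37,-1.15,0],0],
  [8,[0.28,-1.31,0],0],
  [8,[0.15,-1.45,0],0],
  [8,[0.0,-1.56,0],0],
])

```text
clock: 35.35
eef_pos: [0.5193, 0.1391, 0.0861]
tool_rot: [-0.02, 1.0, 0.0, -0.001]
ft_force: [0.3, 5.5, 4.1]
grip_width: 0.0158
```

```bash
python3 - <<'E'
from h import *
wh()
E
```

```text
t 35.35 r 45.16 theta -120.21 pos [519.3 139.1  86.1] F [0.3 5.5 4.1] w 15.8 az 92.32
```

Call:
move_arm([
  [8,[-0.17,-0.08,0],0],
  [8,[-0.36,-0.12,0],0],
  [8,[-0.54,-0.12,0],0],
  [8,[-0.73,-0.08,0],0],
  [8,[-0.9,0.0,0],0],
  [8,[-1.05,0.11,0],0],
  [8,[-1.18,0.25,0],0],
  [8,[-1.27,0.41,0],0],
  [8,[-1.33,0.58,0],0],
  [8,[-1.35,0.7,0],0],
])

```text
clock: 36.35
eef_pos: [0.5852, 0.1755, 0.0861]
tool_rot: [-0.02, 1.0, -0.002, -0.001]
ft_force: [-1.4, -1.6, 7.9]
grip_width: 0.0157
```

```bash
python3 - <<'E'
from h import *
wh()
d,r=go([.5854,.1809,.0863],92.33)
E
```

```text
t 36.35 r 44.96 theta -6.82 pos [585.2 175.5  86.1] F [-1.4 -1.6  7.9] w 15.7 az 92.28
t 36.35 pos [585.2 175.5  86.1] az 92.28 tilt [-0.0016 -0.0035] q6 0.25 F [-1.4 -1.6  7.9] w 15.7
shift [-0.008  0.107 -0.004] roll -0.008
```

Call:
move_arm([
  [8,[0,0.03,-0.01],0],
  [8,[0,0.06,-0.02],0],
  [8,[0,0.08,-0.02],0],
  [8,[0,0.1,-0.02],0],
  [8,[0,0.1,-0.02],0],
  [8,[0,0.1,-0.02],0],
  [8,[0,0.1,-0.02],0],
  [8,[0,0.1,-0.02],0],
  [8,[0,0.1,-0.02],0],
  [8,[0,0.1,-0.02],0],
])

```text
clock: 37.35
eef_pos: [0.5851, 0.1819, 0.0863]
tool_rot: [-0.02, 1.0, -0.0, -0.0]
ft_force: [3.9, -1.6, -8.6]
grip_width: 0.0159
```

```bash
python3 - <<'E'
from h import *
wh()
s=cam("side")
wh(); d,r=go([.5854,.1809,.0863],92.33)
crop(s,235,110,375,280,3.5,"pics/s26.png")
E
```

```text
t 37.35 r 44.81 theta 1.32 pos [585.1 181.9  86.3] F [ 3.9 -1.6 -8.6] w 15.9 az 92.32
t 37.4 r 44.8 theta 1.24 pos [585.1 181.9  86.4] F [ 4.9 -1.2 -8.2] w 15.4 az 92.32
t 37.4 pos [585.1 181.9  86.4] az 92.32 tilt [-0.0007 -0.0005] q6 0.26 F [ 4.9 -1.2 -8.2] w 15.4
shift [-0.005 -0.019  0.001] roll -0.002
```

View pics/s26.png

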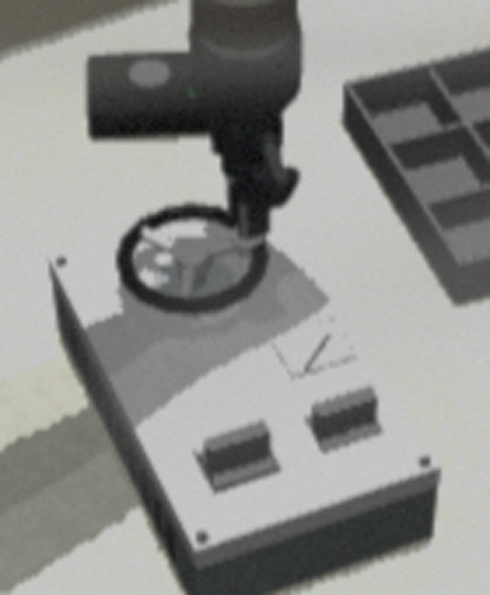

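Call:
move_arm([
  [8,[0,-0.01,0.01],0],
  [8,[0,-0.02,0.01],0],
  [8,[0,-0.03,0.01],0],
  [8,[0,-0.03,0.01],0],
  [8,[0,-0.03,0.01],0],
  [8,[0,-0.03,0.01],0],
  [8,[0,-0.03,0.01],0],
  [8,[0,-0.03,0.01],0],
  [8,[0,-0.03,0.01],0],
  [8,[0,-0.03,0.01],0],
])

```text
clock: 38.4
eef_pos: [0.5852, 0.1806, 0.0864]
tool_rot: [-0.02, 1.0, 0.0, -0.0]
ft_force: [3.8, 2.0, -10.4]
grip_width: 0.0158
```

```bash
python3 - <<'E'
from h import *
wh()
c=cam("top"); crop(c,200,190,350,290,5,"pics/t27.png"); cv2.imwrite("pics/t27full.png",c["color"][:,:,::-1])
wh()
E
```

```text
t 38.4 r 44.83 theta -0.31 pos [585.2 180.6  86.4] F [  3.8   2.  -10.4] w 15.8 az 92.33
t 38.45 r 44.83 theta -0.29 pos [585.2 180.7  86.4] F [ 5.   2.2 -9.2] w 15.9 az 92.33
```

View pics/t27full.png

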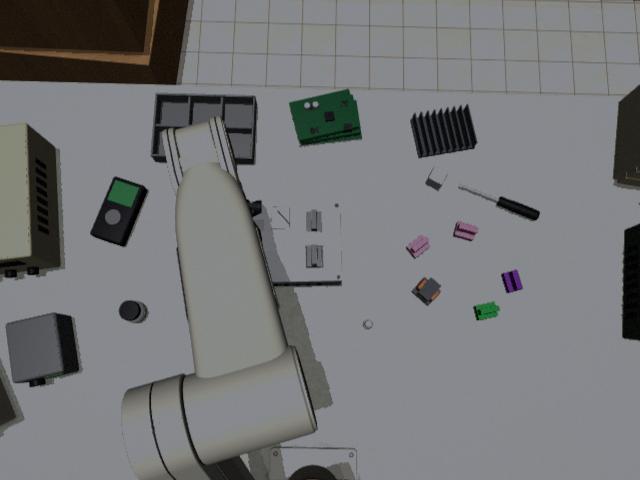

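The full top view shows the module seated beside its twin (314,257), and the bystanders where they were. The wheel is within 0.3° of the stop's handle position. I'll relax the residual side and vertical push slightly, then hold.

Call:
move_arm([
  [8,[0,0.01,0.01],0],
  [8,[0,0.01,0.02],0],
  [8,[0,0.01,0.02],0],
  [8,[0,0.01,0.02],0],
  [8,[0,0.01,0.02],0],
  [8,[0,0.01,0.02],0],
  [8,[0,0.01,0.02],0],
  [8,[0,0.01,0.02],0],
  [8,[0,0.01,0.02],0],
  [8,[0,0.01,0.02],0],
])

```text
clock: 39.45
eef_pos: [0.5854, 0.1811, 0.0862]
tool_rot: [-0.02, 1.0, 0.0, 0.0]
ft_force: [0.5, -2.0, 3.4]
grip_width: 0.0158
```

```bash
python3 - <<'E'
from h import *
wh()
s=cam("side"); crop(s,270,200,370,270,7.5,"pics/s28.png")
wh()
E
```

```text
t 39.45 r 45.01 theta 0.32 pos [585.4 181.1  86.2] F [ 0.5 -2.   3.4] w 15.8 az 92.33
t 39.5 r 44.99 theta 0.35 pos [585.3 181.2  86.2] F [-1.  -2.2  4.1] w 15.4 az 92.33
```

View pics/s28.png

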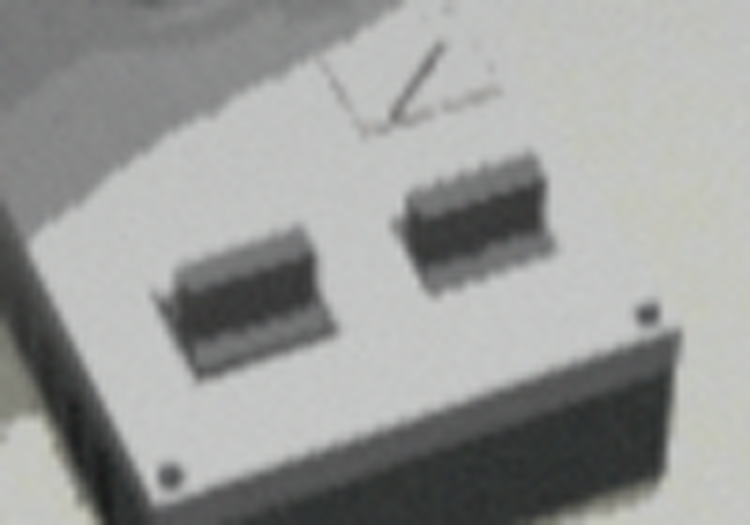

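The module looks just like the fitted one, flush with the panel (crop (250,310) against (480,225)). The wheel is within about 0.4° of two turns, and the grip is holding. Handing in.

```bash
python3 - <<'E'
from h import *
job_done(); wh()
E
```

```text
the job is handed in; nothing more can be done
the job is handed in; nothing more can be done
```

I finished the job and handed it in at about 39.5 s of the 72 s allowed; no verdict was given.

**Module:** I pressed the loose grey module into the empty recess. Its seated height was within 0.1 mm of that expected, and pushing up to 15 N did not move it. The last side picture shows it sitting flush, like the fitted one.

**Handwheel:** I wound it clockwise to its stop, where the handle held still as the push rose from 2.8 to 7.7 N. I then backed it off two full turns. The last reading puts it about 0.4° past two turns, with the handle still gripped at 15–16 mm and about 2 N sideways on the tool. I overshot by about 1.3° near the end and corrected it.

**Bystanders:** those visible in the last top view had not moved. That view was partly hidden by the arm; the spool's spot was covered, but the arm never worked near it.

**Checks that disagreed:**
- **Fingertips:** they appeared about 38 mm behind the reported TCP, in the pictures and by contact with the rib. My first attempts at the rib closed on air above it. I used the measured offset from then on.
- **Vertical force:** it varied by up to about 10 N while I held the handle, and I trimmed it to about 4 N at the end.

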